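# Change over the drying rack for parts cups

### The job

The cups on the drying rack are dry: nest every one of them, mouth down and fully home, over the cup that stands alone on the bench, so that they make one upright stack. Put every wet cup lying on the rubber mat mouth down over a drying post of its own, with its rim flat on the rack. Leave the other things on the bench where they are.

Things in the scene. Friction and masses are not known exactly. Their poses are not given: they have to be found in the camera images.
- stack: Orange plastic square tapered cup standing mouth down on the bench, bottom of the stack. All cups are alike: 105 mm long, outside 46 mm square at the closed base, 68 mm at the open mouth, wall 3 mm, 110 g. Origin: centre of the base's outer face; own +z runs along the axis from base to mouth (here down); x, y are square to the flat sides. Half width at d from the base: 23 mm + 0.105 d.
- dry0: A dry cup (size, origin, axes: see stack), at the start mouth down over a post of the rack, rim on its plate. All three are present. Inside, a cross of ribs stands on the base up to 38 mm from the base's outer face: a cup lowered squarely (sides parallel) over another stops with its base 38 mm above that cup's base, with about 1 mm of play each side.
- dry1: A dry cup (size, origin, axes: see stack), at the start mouth down over a post of the rack, rim on its plate. All three are present. Inside, a cross of ribs stands on the base up to 38 mm from the base's outer face: a cup lowered squarely (sides parallel) over another stops with its base 38 mm above that cup's base, with about 1 mm of play each side.
- dry2: A dry cup (size, origin, axes: see stack), at the start mouth down over a post of the rack, rim on its plate. All three are present. Inside, a cross of ribs stands on the base up to 38 mm from the base's outer face: a cup lowered squarely (sides parallel) over another stops with its base 38 mm above that cup's base, with about 1 mm of play each side.
- wet0: A wet cup (size, origin, axes: see stack), at the start lying on one flat side on the rubber mat, its axis rising 6 degrees towards the mouth, mouth roughly towards the robot. 2 or 3 are present. 67 mm of depth is clear between the mouth and the ribs inside.
- wet1: A wet cup (size, origin, axes: see stack), at the start lying on one flat side on the rubber mat, its axis rising 6 degrees towards the mouth, mouth roughly towards the robot. 2 or 3 are present. 67 mm of depth is clear between the mouth and the ribs inside.
- wet2: A wet cup (size, origin, axes: see stack), at the start lying on one flat side on the rubber mat, its axis rising 6 degrees towards the mouth, mouth roughly towards the robot. 2 or 3 are present. 67 mm of depth is clear between the mouth and the ribs inside.
- post0 (a point): Foot of a white drying post: on its axis at the top face of the rack's plate, 20 mm above the bench; y runs along the row, posts 130 mm apart. The post is 32 mm thick, 58 mm high above the plate, tapering to 16 mm over its top 15 mm. A cup seated mouth down has its rim on the plate, its base 105 mm above it, and 10 to 15 mm of play sideways.
- post1 (a point): Foot of a white drying post: on its axis at the top face of the rack's plate, 20 mm above the bench; y runs along the row, posts 130 mm apart. The post is 32 mm thick, 58 mm high above the plate, tapering to 16 mm over its top 15 mm. A cup seated mouth down has its rim on the plate, its base 105 mm above it, and 10 to 15 mm of play sideways.
- post2 (a point): Foot of a white drying post: on its axis at the top face of the rack's plate, 20 mm above the bench; y runs along the row, posts 130 mm apart. The post is 32 mm thick, 58 mm high above the plate, tapering to 16 mm over its top 15 mm. A cup seated mouth down has its rim on the plate, its base 105 mm above it, and 10 to 15 mm of play sideways.
- rack: Fixed teal drip plate 120 x 380 x 20 mm with three white posts along its y, at -130, 0 and +130 mm. Origin: centre of its underside.
- mat: Fixed black rubber mat 300 x 380 x 3 mm flat on the bench. Origin: centre of its underside; x is its short side.
- alternator: Bystander: alternator, about 170 mm across its lugs and 113 mm high, 2.4 kg. Origin: centre of its underside.
- cleaner: Bystander: upright spray can, 64 mm thick, 190 mm high. Origin: centre of its underside.
- screwdriver: Bystander: screwdriver with yellow handle lying on the bench, up to about 250 mm long and 40 mm high. Its x axis runs along it.
- wrench: Bystander: steel wrench lying on the bench, up to about 250 mm long and 40 mm high. Its x axis runs along it.
- brush: Bystander: hand brush lying on the bench, up to about 250 mm long and 40 mm high. Its x axis runs along it.

How it is judged:
At the end, for the whole second after the job is handed in: All at rest: stack cup mouth down on the bench; each dry cup mouth down in the stack, within 10 mm of its axis and 6 mm of a nested height (38 mm per cup); each wet cup mouth down over a post, within 22 mm of its axis, rim within 6 mm of the plate; all within 6 degrees (angle between each of stack, dry0, dry1, dry2, wet0, wet1, wet2's own z axis and vertical above 3.04 rad and height (world z) of stack between 0.1 and 0.11 m and linear speed of each of stack, dry0, dry1, dry2, wet0, wet1, wet2 below 0.02 m/s and horizontal distance between each of dry0, dry1, dry2 and stack below 0.01 m and (height (world z) of dry0 between 0.137 and 0.149 m or height (world z) of dry0 between 0.175 and 0.187 m or height (world z) of dry0 between 0.213 and 0.225 m) and (height (world z) of dry1 between 0.137 and 0.149 m or height (world z) of dry1 between 0.175 and 0.187 m or height (world z) of dry1 between 0.213 and 0.225 m) and (height (world z) of dry2 between 0.137 and 0.149 m or height (world z) of dry2 between 0.175 and 0.187 m or height (world z) of dry2 between 0.213 and 0.225 m) and (horizontal distance between wet0 and post0 below 0.022 m or horizontal distance between wet0 and post1 below 0.022 m or horizontal distance between wet0 and post2 below 0.022 m) and height (world z) of each of wet0, wet1, wet2 below 0.131 m and (horizontal distance between wet1 and post0 below 0.022 m or horizontal distance between wet1 and post1 below 0.022 m or horizontal distance between wet1 and post2 below 0.022 m) and (horizontal distance between wet2 and post0 below 0.022 m or horizontal distance between wet2 and post1 below 0.022 m or horizontal distance between wet2 and post2 below 0.022 m)); the robot touches nothing.
It fails at once if a bystander (alternator, spray can, screwdriver, wrench or brush) is pushed more than 40 mm or the can is knocked over (distance of any of alternator, cleaner, screwdriver, wrench, brush from where it was at the start of the episode above 0.04 m or angle between cleaner's own z axis and vertical above 0.6 rad).
Of wet0, wet1, wet2 only 2 to 3 are there at a start; the rules pass over those that are not, and their reading is None.
At some moment in a run one of wet0, wet1, wet2 may be knocked a few centimetres aside while the robot is not near it.
It also fails if it takes over 210 s, if anything falls off the work surface, if the arm or the gripper's body presses on something with over 40 N, if the wrist force passes 120 N, or if a joint passes its speed limit or range.

### The arm

A 6-joint arm with a two-finger parallel gripper is mounted at the origin on the work surface. World frame = base frame: x ahead of the robot, y to its left, z up, the work surface at z = 0. Lengths are in m, angles in rad, forces in N, time in s.
With the tool pointing down it reaches from about 0.25 to 0.775 m from the base axis. Payload 4 kg.
Tool frame: the origin (TCP) lies on the mounting face of the last link; the fingertips stand 173 mm ahead of it and the grasp point (between the pads) lies 155 mm ahead of it; z points along the fingers, y is the line along which they close (so a half turn about z gives the same grasp; the last joint's range is limited). The gripper opens to 85 mm and grips with 20 to 120 N. Pads are 22 mm wide; open, the fingers measure 114 mm over their backs; the gripper's body (76 mm by 85 mm) begins 54 mm behind the grasp point. The pads swing forward as they close: fully open they stand 13 mm farther back than shut.
Start: joints at [-1.442, 0.087, 1.371, -0, 1.684, -0.103], TCP at [0.126, -0.535, 0.405] pointing down, gripper open.
Joint ranges: [-3.1, 3.1], [-0.76, 2.03], [0.27, 2.55], [-1.08, 4.22], [0.17, 2.65], [-2.57, 2.57]. Speed limits (rad/s): [2.79, 2.79, 3.14, 3.14, 3.14, 3.14].

### API

Orientations are given as a unit quaternion [w, x, y, z].
In Python, from bench import r gives the robot as it stands.
- The arm moves only by the shell command python3 shift.py 'ROWS' [OPENING] [FORCE]. ROWS is a JSON list of rows, 1 to 10 of them, each of 6 numbers: dx, dy, dz in m, then a rotation vector rx, ry, rz in rad; each row is the pose to reach, as a shift and turn from the pose commanded when the command began, along the tool's axes at that moment; what a row does not reach only later rows make up. A row lasts 1/10 s, in which the tool goes at most 0.05 m and 0.15 rad, less where a joint would pass 70% of its speed; a pose out of reach is approached as far as the arm can. OPENING is the finger opening in m, set as the command begins (- or left out keeps the last). The fingers move at their own pace and stop on an object; FORCE is the grip in N (left out, the last holds). Time passes only in rows, so rows that do not move let the fingers close. It prints the time, the measured TCP pose, the force, the opening and the grip force at its end.
- r.get_state(): the state, without advancing time (a new reading comes with each control period).
- r.snapshot(name): name is "scene" or "side" or "wrist"; returns a dict with "color" (400x640x3 uint8, red, green, blue), "fx", "fy", "cx", "cy" (pixels), "distortion" ([k1, k2, p1, p2, k3] as OpenCV has them; the pictures are not rectified), "T" (4x4, takes a point from camera to world coordinates); the wrist camera has in their place "hand_eye" (4x4, takes a point from camera to tool coordinates, whose origin is the TCP and whose axes are the flange's). Camera axes: x right, y up, looking along -z (the intrinsics and any distortion apply to the point x, -y, -z); pixel columns grow to the right and rows downward; lengths in m; the calibration is good to about 2 mm. A picture is of the moment at which its call begins: read the wrist's pose just before it. There is no depth.
- r.job_done(): hands the job in; it is judged then, once.
The state is a dict: "clock": time; "joint_positions": joint angles; "dq": joint speeds; "joint_torque": joint torques, N m; "tcp_pos": TCP position; "eef_rot": TCP orientation; "contact_force": force on the tool from outside, world axes, zero at the start; "ft_torque": the same for the moment, N m; "width": finger opening in m; "grasp_force": force on a finger pad.
Only numpy, scipy, OpenCV 4.12 (cv2) and the standard library are available. Lean on these libraries where they do the work, as an engineer would, in place of code of your own. Each camera call takes 0.05 s, during which the arm holds its last target. There are 200 camera calls.

## Working session

There is one attempt and no reset: what is moved stays moved. The work goes in short steps, Python scripts to look and compute and a shell command to move; the robot and the scene stay as the last step left them, time stands still between calls to the robot, and variables do not carry over. Pictures are saved under pics/ and viewed, at most 14 in all, crops included, and the job is handed in when it is done.

```bash
ls; mkdir -p pics; python3 - <<'E'
from bench import r
import cv2,pickle
s=r.get_state();print(s)
d={}
for n in("scene","side","wrist"):
    p=r.snapshot(n);d[n]=p;cv2.imwrite(f"pics/{n}0.png",p["color"][:,:,::-1])
    print(n,{k:v for k,v in p.items() if k!="color"})
pickle.dump((s,d),open("s0.pkl","wb"))
E
```

```text
bench.py
pics
shift.py
{'clock': 0.0, 'joint_positions': array([-1.44207723e+00,  8.79730612e-02,  1.37229344e+00, -6.33163451e-06,
        1.68359498e+00, -1.03094063e-01]), 'dq': array([ 2.68772720e-04, -1.04305684e-03,  7.11775115e-05,  6.70734363e-04,
       -8.02119610e-04,  1.09342534e-03]), 'joint_torque': array([-8.42384652e-04, -3.51869345e+01, -3.13273394e+01, -8.17524301e-05,
        1.08029810e-02,  5.20917325e-06]), 'tcp_pos': array([ 0.12634118, -0.53517306,  0.40350893]), 'eef_rot': array([-1.13427919e-03,  9.93289751e-01,  1.15646809e-01, -1.76801258e-05]), 'contact_force': array([ 0.20204927,  0.19426543, -0.42045602]), 'ft_torque': array([-0.02022648, -0.01160488,  0.00410221]), 'grasp_force': 0.0, 'width': 0.08516840711583208}
scene {'fx': 444.7629205293461, 'fy': 444.7629205293461, 'cx': 324.10496247999725, 'cy': 209.05151689021977, 'distortion': array([-0.0163648,  0.       ,  0.       ,  0.       ,  0.       ]), 'T': array([[ 0.72819556, -0.50126421,  0.46740284,  1.14582684],
       [ 0.68535513,  0.5
[... 449 characters left out ...]
2641  ,  0.77293992,  0.92933321],
       [-0.00511182,  0.86906012,  0.49468007,  0.75116233],
       [ 0.        ,  0.        ,  0.        ,  1.        ]])}
wrist {'fx': 338.63189568242717, 'fy': 338.63189568242717, 'cx': 311.9176610507204, 'cy': 201.38066099895136, 'distortion': array([-0.046318,  0.      ,  0.      ,  0.      ,  0.      ]), 'hand_eye': array([[-6.15868784e-04,  9.60416939e-01,  2.78565833e-01,
         7.15452370e-02],
       [ 9.99999619e-01,  4.19207936e-04,  7.65543079e-04,
         1.10747588e-04],
       [ 6.18463533e-04,  2.78566199e-01, -9.60416832e-01,
         2.99344796e-02],
       [ 0.00000000e+00,  0.00000000e+00,  0.00000000e+00,
         1.00000000e+00]])}
```
View pics/scene0.png

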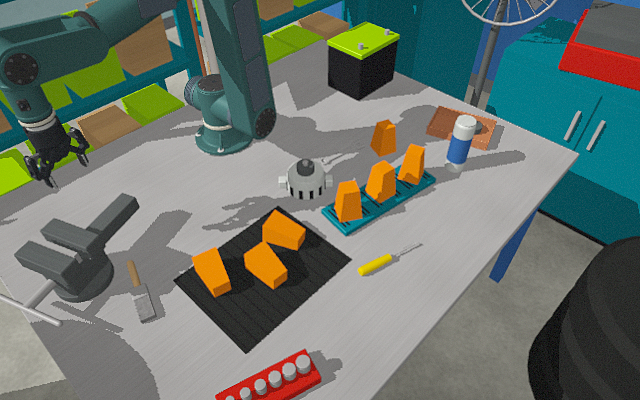

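View pics/side0.png

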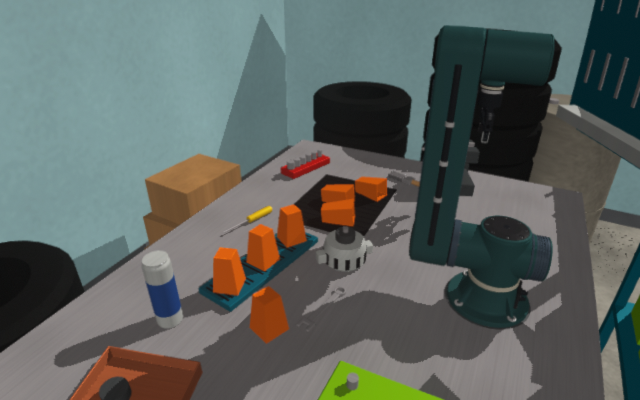

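The scene view shows three wet cups on the mat at about (211,271), (266,265) and (284,230). Three dry cups stand on the rack at (348,200), (380,182) and (412,163), with the lone stack cup at (384,137) and the alternator at (305,180). The side view agrees, and I'll take coarse positions next.

```bash
cat > h.py <<'E'
import numpy as np,cv2,pickle
from scipy.spatial.transform import Rotation as R
def TT(p,q): # pose matrix
    M=np.eye(4);M[:3,:3]=R.from_quat(np.r_[q[1:],q[0]]).as_matrix();M[:3,3]=p;return M
def camT(p,s): return p["T"] if "T" in p else TT(s["tcp_pos"],s["eef_rot"])@p["hand_eye"]
def K(p): return np.array([[p["fx"],0,p["cx"]],[0,p["fy"],p["cy"]],[0,0,1]])
def ray(p,s,uv):
    n=cv2.undistortPoints(np.array(uv,float).reshape(-1,1,2),K(p),p["distortion"])[:,0]
    T=camT(p,s);d=np.c_[n[:,0],-n[:,1],-np.ones(len(n))]@T[:3,:3].T
    return T[:3,3],d
def plane(p,s,uv,z):
    o,d=ray(p,s,uv);return o+d*((z-o[2])/d[:,2])[:,None]
def proj(p,s,X):
    c=(np.atleast_2d(X)-camT(p,s)[:3,3])@camT(p,s)[:3,:3]
    return cv2.projectPoints(c*[1,-1,-1],np.zeros(3),np.zeros(3),K(p),p["distortion"])[0][:,0]
def snap(r,n):
    s=r.get_state();return s,r.snapshot(n)
def orange(img):
    h=cv2.cvtColor(img,cv2.COLOR_RGB2HSV);return cv2.inRange(h,(8,170,60),(20,255,255))
def blobs(m,amin=60):
    n,l,st,c=cv2.connectedComponentsWithStats(m);return [(st[i],c[i],(l==i).astype(np.uint8)) for i in range(1,n) if st[i][4]>amin]
def shift(s,target,q=None):
    "tool-axes shift to world TCP target"
    M=TT(s["tcp_pos"],s["eef_rot"]);return M[:3,:3].T@(np.array(target)-M[:3,3])
E
python3 - <<'E'
from h import *
s,d=pickle.load(open("s0.pkl","rb"))
for n in("scene","side"):
    p=d[n];print(n)
    for st,c,m in blobs(orange(p["color"])):
        print(st,c.round(),"z.06:",plane(p,s,c,.06).round(3)[0],"z.08",plane(p,s,c,.08).round(3)[0])
p=d["scene"]
print("mat",plane(p,s,[(278,207),(351,259),(246,353),(174,280)],.003).round(3))
print("rack",plane(p,s,[(322,208),(420,163),(436,182),(342,233)],.02).round(3))
print("alt",plane(p,s,[(305,165),(280,185),(330,185),(305,200)],.05).round(3))
im=p["color"][90:310,170:470];cv2.imwrite("pics/c1.png",cv2.resize(im,(800,587),interpolation=cv2.INTER_CUBIC)[:,:,::-1])
E
```

```text
scene
[370 120  26  37 698] [384. 138.] z.06: [0.469 0.323 0.06 ] z.08 [0.484 0.301 0.08 ]
[397 144  28  40 727] [412. 165.] z.06: [0.619 0.278 0.06 ] z.08 [0.63  0.257 0.08 ]
[365 161  31  43 898] [381. 182.] z.06: [0.596 0.147 0.06 ] z.08 [0.608 0.129 0.08 ]
[334 181  28  42 889] [348. 202.] z.06: [0.578 0.013 0.06 ] z.08 [ 0.59  -0.002  0.08 ]
[ 244  209   62   80 2475] [274. 249.] z.06: [ 0.55  -0.254  0.06 ] z.08 [ 0.563 -0.263  0.08 ]
[ 192  247   40   51 1157] [212. 272.] z.06: [ 0.492 -0.411  0.06 ] z.08 [ 0.506 -0.417  0.08 ]
side
[ 320  177   68   50 2014] [349. 199.] z.06: [ 0.491 -0.229  0.06 ] z.08 [ 0.478 -0.196  0.08 ]
[278 205  28  43 929] [291. 226.] z.06: [0.583 0.005 0.06 ] z.08 [0.567 0.032 0.08 ]
[ 246  224   34   47 1119] [262. 248.] z.06: [0.6  0.14 0.06] z.08 [0.584 0.163 0.08 ]
[ 213  247   33   48 1262] [228. 272.] z.06: [0.622 0.272 0.06 ] z.08 [0.605 0.291 0.08 ]
[ 250  287   39   56 1536] [268. 315.] z.06: [0.447 0.355 0.06 ] z.08 [0.435 0.371 0.08 ]
[  71  347  127   53 3666] [136. 376.] z.06: [0.588 0.62  0.06 ] z.08 [0.572 0.629 0.08 ]
mat [[ 0.403 -0.108  0.003]
 [ 0.695 -0.104  0.003]
 [ 0.696 -0.48   0.003]
 [ 0.4   -0.48   0.003]]
rack [[ 0.515 -0.03   0.02 ]
 [ 0.61   0.344  0.02 ]
 [ 0.7    0.303  0.02 ]
 [ 0.624 -0.062  0.02 ]]
alt [[ 0.365  0.049  0.05 ]
 [ 0.375 -0.069  0.05 ]
 [ 0.486  0.036  0.05 ]
 [ 0.476 -0.062  0.05 ]]
```

View pics/c1.png

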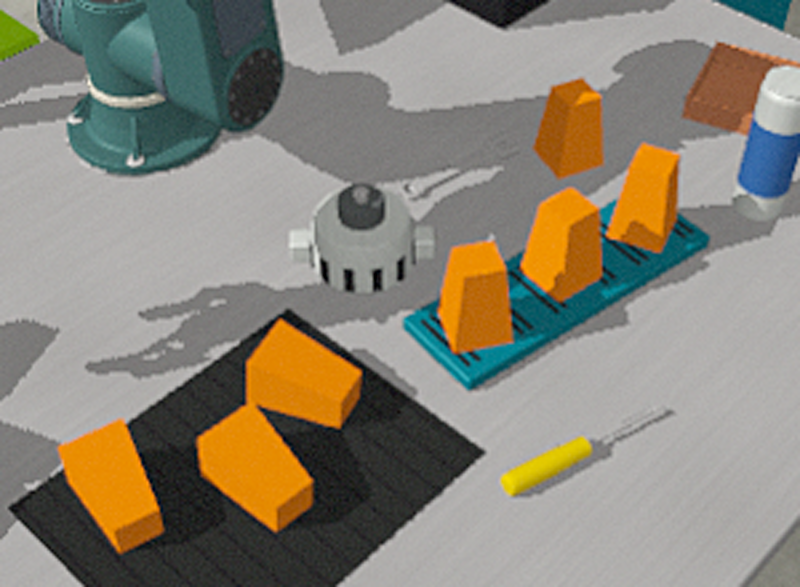

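The crop shows the three wet cups separate on the mat, with the two right-hand ones nearly touching at a corner. The wrench lies behind the alternator and the screwdriver to the right of the mat. I'll go above the mat for a wrist view.

```bash
python3 shift.py '[[0.42,-0.17,-0.04,0,0,0],[0.42,-0.17,-0.04,0,0,0],[0.42,-0.17,-0.04,0,0,0],[0.42,-0.17,-0.04,0,0,0],[0.42,-0.17,-0.04,0,0,0],[0.42,-0.17,-0.04,0,0,0],[0.42,-0.17,-0.04,0,0,0],[0.42,-0.17,-0.04,0,0,0],[0.42,-0.17,-0.04,0,0,0],[0.42,-0.17,-0.04,0,0,0]]'
python3 shift.py '[[0,0,0,0,0,0],[0,0,0,0,0,0]]'
python3 - <<'E'
from h import *
from bench import r
s,p=snap(r,"wrist");pickle.dump((s,p),open("w1.pkl","wb"));cv2.imwrite("pics/w1.png",p["color"][:,:,::-1])
print(s["tcp_pos"],s["joint_positions"])
E
```

```text
clock: 1.15
tcp_pos: [0.4995, -0.2698, 0.4443]
eef_rot: [-0.001, 0.993, 0.119, 0.001]
contact_force: [-0.6, -1.1, -0.5]
width: 0.0856
grasp_force: 0.0
clock: 1.35
tcp_pos: [0.4955, -0.2739, 0.4442]
eef_rot: [-0.0, 0.993, 0.115, -0.001]
contact_force: [0.6, -0.5, 0.4]
width: 0.0856
grasp_force: 0.0
[ 0.49551557 -0.27387596  0.44420607] [-6.04834234e-01  1.19826253e-01  1.25759313e+00 -8.51386839e-04
  1.76527751e+00  7.34742593e-01]
```

View pics/w1.png

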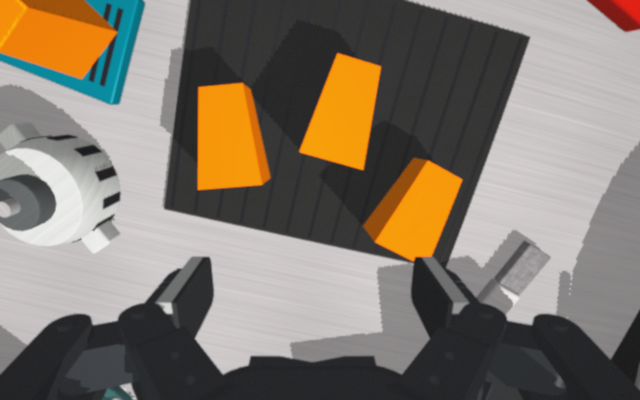

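The wrist view shows the wet cups at (230,137), (342,112) and (418,212), with their wide mouths towards the robot (image bottom). I'll go and look over the rack and stack.

```bash
python3 shift.py '[[0.085,-0.467,0,0,0,0],[0.085,-0.467,0,0,0,0],[0.085,-0.467,0,0,0,0],[0.085,-0.467,0,0,0,0],[0.085,-0.467,0,0,0,0],[0.085,-0.467,0,0,0,0],[0.085,-0.467,0,0,0,0],[0.085,-0.467,0,0,0,0],[0.085,-0.467,0,0,0,0],[0.085,-0.467,0,0,0,0]]' >/dev/null
python3 shift.py '[[0.0,0,0,0,0,0],[0,0,0,0,0,0],[0,0,0,0,0,0]]'
python3 - <<'E'
from h import *
from bench import r
s,p=snap(r,"wrist");pickle.dump((s,p),open("w2.pkl","wb"));cv2.imwrite("pics/w2.png",p["color"][:,:,::-1])
print(s["tcp_pos"],s["joint_positions"])
E
```

```text
clock: 2.7
tcp_pos: [0.4718, 0.1989, 0.4447]
eef_rot: [0.0, 0.993, 0.114, 0.0]
contact_force: [0.3, 0.1, 0.2]
width: 0.0854
grasp_force: 0.0
[0.47175631 0.19893467 0.44472364] [ 2.88523801e-01 -2.09687412e-03  1.38481402e+00 -8.10870033e-04
  1.75895571e+00  1.63016956e+00]
```

View pics/w2.png

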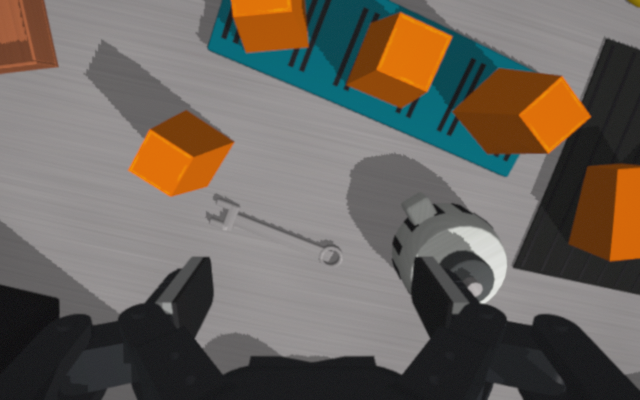

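The bright base faces of the upright cups sit at about (163,160) stack, (413,55) and (555,112). The third dry cup is cut off at the top left (270,5). The wrench is at (270,230) and the alternator at (450,240).

```bash
cat >> h.py <<'E'
def tops(p,s,z,side=.046,vmin=215):
    "base faces: bright orange quads cast on height z -> centre, yaw mod 90, size, pixel"
    im=cv2.medianBlur(p["color"],3);h=cv2.cvtColor(im,cv2.COLOR_RGB2HSV);m=cv2.inRange(h,(8,170,vmin),(24,255,255))
    out=[]
    for c in cv2.findContours(m,cv2.RETR_EXTERNAL,cv2.CHAIN_APPROX_NONE)[0]:
        if cv2.contourArea(c)<300: continue
        x,y,w,hh=cv2.boundingRect(c);W=plane(p,s,c[:,0],z)[:,:2]
        (cx,cy),(a,b),t=cv2.minAreaRect((W*1000).astype(np.float32))
        out.append((np.round([cx,cy,a,b,(t+45)%90-45],1),(x,y,w,hh)))
    return out
E
python3 - <<'E'
from h import *
s,p=pickle.load(open("w2.pkl","rb"))
im=p["color"]
for uv in[(163,165),(215,160),(160,140),(413,60),(375,80),(555,112),(500,110),(275,40)]: print(uv,im[uv[1],uv[0]])
for z in(.105,.125):
  for vm in (215,235):
    print(z,vm);[print(*o) for o in tops(p,s,z,vmin=vm)]
e=plane(p,s,[(208,50),(508,176)],.02);d=e[1]-e[0];print("rack edge",e,np.degrees(np.arctan2(-d[0],-d[1])))
s,p=pickle.load(open("w1.pkl","rb"))
print("wet (mean top z .06)");
for z in(.049,.06,.07):[print(z,*o) for o in tops(p,s,z)]
E
```

```text
(163, 165) [225 113  10]
(215, 160) [201 100  10]
(160, 140) [226 116  10]
(413, 60) [225 116  10]
(375, 80) [144  73  10]
(555, 112) [222 111  10]
(500, 110) [116  60  13]
(275, 40) [177  88  10]
0.105 215
[457.6 340.7  46.   45.2 -21.1] (129, 131, 64, 65)
[583.7  -2.4  48.   48.3 -32. ] (520, 78, 69, 74)
[602.5 139.9  48.1  48.3  -8.4] (378, 14, 73, 77)
[607.  273.5  12.2  48.   12.6] (232, 0, 59, 17)
0.105 235
0.125 215
[463.  332.6  43.1  42.3 -21.1] (129, 131, 64, 65)
[580.9  11.6  44.9  45.2 -32. ] (520, 78, 69, 74)
[598.5 144.8  45.   45.2  -8.4] (378, 14, 73, 77)
[602.8 269.7  11.5  44.9  12.6] (232, 0, 59, 17)
0.125 235
rack edge [[ 0.57137564  0.33799736  0.02      ]
 [ 0.51460534 -0.03434918  0.02      ]] 8.668914582327552
wet (mean top z .06)
0.049 [ 475.1 -410.3   68.9  109.8  -14.3] (376, 161, 86, 100)
0.049 [ 508.6 -173.1  108.1   73.1   17.6] (198, 83, 65, 107)
0.049 [ 564.3 -293.5   72.   106.7   -2.4] (300, 54, 81, 116)
0.049 [568.1  15.4 122.9  56.   -5.5] (0, 0, 116, 78)
0.06 [ 477.8 -405.7   66.8  106.5  -14.3] (376, 161, 86, 100)
0.06 [ 510.3 -175.6  104.9   70.9   17.6] (198, 83, 65, 107)
0.06 [ 564.3 -292.4   69.8  103.5   -2.4] (300, 54, 81, 116)
0.06 [568.    7.2 119.2  54.3  -5.5] (0, 0, 116, 78)
0.07 [ 480.3 -401.5   65.   103.5  -14.3] (376, 161, 86, 100)
0.07 [ 511.9 -178.   101.9   68.9   17.6] (198, 83, 65, 107)
0.07 [ 564.3 -291.4   67.8  100.6   -2.4] (300, 54, 81, 116)
0.07 [ 5.680e+02 -3.000e-01  1.159e+02  5.280e+01 -5.500e+00] (0, 0, 116, 78)
```

```bash
cat >> h.py <<'E'
def toolR(psi,pitch=0):
    "tool x heading psi (deg), z down; pitch>0 leans fingers towards +heading of tool x"
    a=np.radians(psi);x=np.array([np.cos(a),np.sin(a),0]);y=np.array([np.sin(a),-np.cos(a),0])
    return np.c_[x,y,[0,0,-1]]@R.from_euler('y',pitch,degrees=True).as_matrix()
def go(s,g,psi,pitch=0):
    "shift+rotvec (tool axes now) bringing grasp point to g"
    M=TT(s["tcp_pos"],s["eef_rot"]);Rt=toolR(psi,pitch);t=np.array(g)-.155*Rt[:,2]
    v=np.r_[M[:3,:3].T@(t-M[:3,3]),R.from_matrix(M[:3,:3].T@Rt).as_rotvec()]
    print(np.round(v,3).tolist(),"rows",max(np.linalg.norm(v[:3])/.05,np.linalg.norm(v[3:])/.15).round(1));return v
E
python3 - <<'E'
from h import *
from bench import r
s=r.get_state();go(s,[.5809,.0116,.17],58);go(s,[.5809,.0116,.087],58)
E
python3 shift.py '[[0.063,0.207,0.12,0,0,-0.15],[0.063,0.207,0.12,0,0,-0.3],[0.063,0.207,0.12,0,0,-0.45],[0.063,0.207,0.12,0,0,-0.6],[0.063,0.207,0.12,0,0,-0.75],[0.063,0.207,0.12,0,0,-0.782],[0.063,0.207,0.12,0,0,-0.782],[0.063,0.207,0.12,0,0,-0.782]]' 0.085 60
python3 - <<'E'
from h import *
from bench import r
s,p=snap(r,"wrist");[print(*o) for o in tops(p,s,.125)]
go(s,[.5809,.0116,.087],58)
E
```

```text
[0.064, 0.207, 0.12, 0.001, 0.0, -0.784] rows 5.2
[0.064, 0.207, 0.203, 0.001, 0.0, -0.784] rows 5.9
clock: 3.55
tcp_pos: [0.5803, 0.0127, 0.3253]
eef_rot: [0.0, 0.875, 0.484, 0.0]
contact_force: [0.2, 0.3, -0.4]
width: 0.0851
grasp_force: 0.0
[581.   11.9  45.   45.8 -32.1] (269, 201, 88, 78)
[596.7 113.1  30.6  52.5 -11.3] (164, 6, 120, 89)
[-0.001, 0.001, 0.083, 0.001, -0.0, -0.001] rows 1.7
```

```bash
python3 shift.py '[[0,0,0.04,0,0,0],[0,0,0.083,0,0,0],[0,0,0.083,0,0,0],[0,0,0.083,0,0,0]]' 0.085 60
python3 shift.py '[[0,0,0,0,0,0],[0,0,0,0,0,0],[0,0,0,0,0,0],[0,0,0,0,0,0],[0,0,0,0,0,0],[0,0,0,0,0,0],[0,0,0,0,0,0],[0,0,0,0,0,0]]' 0 60
python3 shift.py '[[0,0,-0.03,0,0,0],[0,0,-0.07,0,0,0],[0,0,-0.12,0,0,0],[0,0,-0.15,0,0,0],[0,0,-0.15,0,0,0],[0,0,-0.15,0,0,0]]'
python3 - <<'E'
from h import *
from bench import r
s=r.get_state();go(s,[.4576,.3407,.237],68.9)
E
```

```text
clock: 4.0
tcp_pos: [0.5802, 0.0144, 0.2424]
eef_rot: [-0.0, 0.874, 0.486, -0.0]
contact_force: [0.5, -0.3, 0.4]
width: 0.0845
grasp_force: 0.0
clock: 4.8
tcp_pos: [0.5816, 0.0138, 0.2457]
eef_rot: [0.002, 0.874, 0.485, 0.003]
contact_force: [0.0, 0.1, 5.7]
width: 0.0537
grasp_force: 63.7
clock: 5.4
tcp_pos: [0.5803, 0.0137, 0.393]
eef_rot: [0.001, 0.874, 0.485, 0.001]
contact_force: [-0.6, -0.2, -1.4]
width: 0.0532
grasp_force: 63.4
[0.213, -0.277, 0.001, 0.003, -0.001, -0.189] rows 7.0
```

```bash
python3 shift.py '[[0.213,-0.276,0,0,0,-0.05],[0.213,-0.276,0,0,0,-0.1],[0.213,-0.276,0,0,0,-0.15],[0.213,-0.276,0,0,0,-0.189],[0.213,-0.276,0,0,0,-0.189],[0.213,-0.276,0,0,0,-0.189],[0.213,-0.276,0,0,0,-0.189],[0.213,-0.276,0,0,0,-0.189],[0.213,-0.276,0,0,0,-0.189],[0.213,-0.276,0,0,0,-0.189]]'
python3 - <<'E'
from h import *
from bench import r
s,p=snap(r,"wrist");cv2.imwrite("pics/n1.png",p["color"][:,:,::-1])
go(s,[.4576,.3407,.237],68.9)
E
```

```text
clock: 6.4
tcp_pos: [0.4589, 0.3397, 0.3898]
eef_rot: [0.0, 0.825, 0.565, -0.002]
contact_force: [0.8, -0.1, -1.9]
width: 0.053
grasp_force: 63.4
[0.0, -0.002, -0.002, -0.002, 0.003, -0.001] rows 0.1
```

View pics/n1.png

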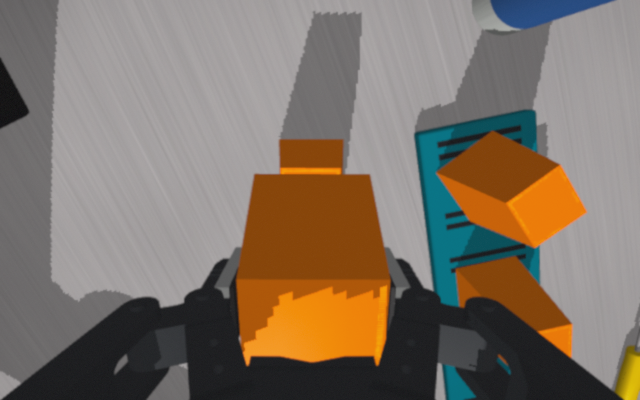

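The held cup is centred over the stack cup with sides parallel (base face at about (315,320), stack cup at (311,155)). Dry cups B and C are at (515,310) and (545,205). Lowering now.

```bash
python3 shift.py '[[0,-0.001,0.035,0,0,0],[0,-0.001,0.07,0,0,0],[0,-0.001,0.09,0,0,0],[0,-0.001,0.1,0,0,0],[0,-0.001,0.11,0,0,0],[0,-0.001,0.116,0,0,0],[0,-0.001,0.12,0,0,0],[0,-0.001,0.122,0,0,0],[0,-0.001,0.124,0,0,0],[0,-0.001,0.126,0,0,0]]'
```

```text
clock: 7.45
tcp_pos: [0.4579, 0.341, 0.2664]
eef_rot: [-0.0, 0.825, 0.566, 0.001]
contact_force: [0.2, 1.1, -1.0]
width: 0.0534
grasp_force: 63.5
```

```bash
python3 shift.py '[[0,0,0.002,0,0,0],[0,0,0.004,0,0,0],[0,0,0.005,0,0,0],[0,0,0.006,0,0,0],[0,0,0.006,0,0,0]]'
```

```text
clock: 7.95
tcp_pos: [0.4579, 0.3412, 0.2637]
eef_rot: [0.0, 0.824, 0.566, 0.002]
contact_force: [-4.3, -1.5, 12.9]
width: 0.0533
grasp_force: 65.3
```

Contact came at exactly the predicted home height (TCP 0.2637). Releasing, rising and checking.

```bash
python3 shift.py '[[0,0,0,0,0,0],[0,0,0,0,0,0],[0,0,0,0,0,0],[0,0,0,0,0,0],[0,0,0,0,0,0]]' 0.085
python3 shift.py '[[0,0,-0.04,0,0,0],[0,0,-0.09,0,0,0],[0,0,-0.14,0,0,0],[0,0,-0.18,0,0,0],[0,0,-0.18,0,0,0],[0,0,-0.18,0,0,0]]'
python3 - <<'E'
from h import *
from bench import r
s,p=snap(r,"wrist");pickle.dump((s,p),open("w3.pkl","wb"))
for z in(.143,.125):[print(z,*o) for o in tops(p,s,z)]
for st,c,m in blobs(orange(p["color"]),200):print(st)
go(s,[.5985,.1448,.17],81.6);print(s["joint_positions"])
E
```

```text
clock: 8.45
tcp_pos: [0.4577, 0.3407, 0.2592]
eef_rot: [0.0, 0.825, 0.566, -0.0]
contact_force: [0.5, 0.5, -0.7]
width: 0.085
grasp_force: 0.0
clock: 9.05
tcp_pos: [0.4578, 0.3408, 0.441]
eef_rot: [0.0, 0.825, 0.566, 0.001]
contact_force: [-0.3, 0.2, -1.2]
width: 0.0851
grasp_force: 0.0
0.143 [593.9 166.7  29.   38.4  -8.3] (493, 295, 42, 28)
0.143 [458.3 339.2  45.   44.9 -21.2] (285, 169, 55, 54)
0.143 [612.  283.   42.5  42.   17.7] (476, 159, 66, 67)
0.125 [601.2 150.6  30.9  41.   -8.3] (493, 295, 42, 28)
0.125 [456.6 334.6  48.1  47.9 -21.1] (285, 169, 55, 54)
0.125 [620.6 274.7  45.4  44.9  17.7] (476, 159, 66, 67)
[ 422  131  120   96 6856]
[ 283  138   60   85 4885]
[ 439  241   96   85 4290]
[-0.132, 0.202, 0.116, 0.002, -0.002, -0.221] rows 5.4
[ 5.40591862e-01  1.28649107e-01  1.25404337e+00 -1.18155619e-04
  1.75593635e+00  9.08632510e-01]
```

```bash
python3 shift.py '[[-0.132,0.202,0.05,0,0,-0.1],[-0.132,0.202,0.116,0,0,-0.221],[-0.132,0.202,0.116,0,0,-0.221],[-0.132,0.202,0.116,0,0,-0.221],[-0.132,0.202,0.116,0,0,-0.221],[-0.132,0.202,0.116,0,0,-0.221],[-0.132,0.202,0.116,0,0,-0.221],[-0.132,0.202,0.116,0,0,-0.221]]' 0.085 60
python3 - <<'E'
from h import *
from bench import r
s,p=snap(r,"wrist");[print(*o) for o in tops(p,s,.125)]
go(s,[.5985,.1448,.087],81.6)
E
```

```text
clock: 9.9
tcp_pos: [0.5984, 0.1454, 0.3225]
eef_rot: [-0.001, 0.757, 0.653, -0.001]
contact_force: [0.3, -0.3, 0.2]
width: 0.085
grasp_force: 0.0
[598.5 144.3  45.1  45.5  -8.4] (269, 203, 88, 79)
[-0.001, 0.0, 0.081, -0.003, -0.0, -0.001] rows 1.6
```

```bash
python3 shift.py '[[0,0,0.04,0,0,0],[0,0,0.081,0,0,0],[0,0,0.081,0,0,0],[0,0,0.081,0,0,0]]' 0.085 60 >/dev/null
python3 shift.py '[[0,0,0,0,0,0],[0,0,0,0,0,0],[0,0,0,0,0,0],[0,0,0,0,0,0],[0,0,0,0,0,0],[0,0,0,0,0,0],[0,0,0,0,0,0],[0,0,0,0,0,0]]' 0 60
python3 shift.py '[[0,0,-0.03,0,0,0],[0,0,-0.07,0,0,0],[0,0,-0.12,0,0,0],[0,0,-0.17,0,0,0],[0,0,-0.17,0,0,0],[0,0,-0.17,0,0,0]]'
python3 - <<'E'
from h import *
from bench import r
s=r.get_state();go(s,[.4580,.3400,.257],68.9)
E
```

```text
clock: 11.15
tcp_pos: [0.5998, 0.1453, 0.2469]
eef_rot: [0.002, 0.757, 0.653, 0.003]
contact_force: [-1.2, 0.3, 5.8]
width: 0.0531
grasp_force: 63.7
clock: 11.75
tcp_pos: [0.5987, 0.1449, 0.4162]
eef_rot: [0.002, 0.757, 0.653, 0.003]
contact_force: [0.3, 0.2, -1.8]
width: 0.0533
grasp_force: 63.3
[0.172, -0.168, 0.003, 0.006, -0.002, 0.221] rows 4.8
```

```bash
python3 shift.py '[[0.172,-0.168,0,0,0,0.1],[0.172,-0.168,0,0,0,0.221],[0.172,-0.168,0,0,0,0.221],[0.172,-0.168,0,0,0,0.221],[0.172,-0.168,0,0,0,0.221],[0.172,-0.168,0,0,0,0.221],[0.172,-0.168,0,0,0,0.221],[0.172,-0.168,0,0,0,0.221]]'
python3 - <<'E'
from h import *
from bench import r
s=r.get_state();go(s,[.4580,.3400,.148],68.9)
E
```

```text
clock: 12.55
tcp_pos: [0.4582, 0.339, 0.4112]
eef_rot: [0.0, 0.825, 0.565, -0.001]
contact_force: [1.0, 0.2, -1.9]
width: 0.0532
grasp_force: 63.4
[0.001, -0.0, 0.108, -0.001, 0.002, -0.001] rows 2.2
```

```bash
python3 shift.py '[[0.001,0,0.035,0,0,0],[0.001,0,0.06,0,0,0],[0.001,0,0.08,0,0,0],[0.001,0,0.09,0,0,0],[0.001,0,0.097,0,0,0],[0.001,0,0.102,0,0,0],[0.001,0,0.105,0,0,0],[0.001,0,0.107,0,0,0],[0.001,0,0.109,0,0,0],[0.001,0,0.111,0,0,0]]'
python3 shift.py '[[0,0,0.002,0,0,0],[0,0,0.003,0,0,0],[0,0,0.003,0,0,0]]'
```

```text
clock: 13.55
tcp_pos: [0.4583, 0.3408, 0.3029]
eef_rot: [0.0, 0.824, 0.566, 0.001]
contact_force: [-1.8, -1.9, 6.4]
width: 0.0532
grasp_force: 64.6
clock: 13.85
tcp_pos: [0.4582, 0.3408, 0.3029]
eef_rot: [0.0, 0.824, 0.566, 0.002]
contact_force: [-3.7, -2.6, 11.7]
width: 0.0528
grasp_force: 65.1
```

Home again at the predicted 0.303. Release, then go to cup C.

```bash
python3 shift.py '[[0,0,0,0,0,0],[0,0,0,0,0,0],[0,0,0,0,0,0],[0,0,0,0,0,0],[0,0,0,0,0,0]]' 0.085 >/dev/null
python3 shift.py '[[0,0,-0.04,0,0,0],[0,0,-0.09,0,0,0],[0,0,-0.14,0,0,0],[0,0,-0.16,0,0,0],[0,0,-0.16,0,0,0],[0,0,-0.16,0,0,0]]'
python3 - <<'E'
from h import *
from bench import r
s,p=snap(r,"wrist")
for z in(.181,.125):[print(z,*o) for o in tops(p,s,z)]
go(s,[.6206,.2747,.17],107.7)
E
```

```text
clock: 14.95
tcp_pos: [0.4581, 0.3406, 0.458]
eef_rot: [0.0, 0.825, 0.566, -0.0]
contact_force: [-0.6, -0.1, -0.5]
width: 0.0843
grasp_force: 0.0
0.181 [459.1 339.8  45.1  45.  -21.1] (283, 172, 61, 58)
0.181 [595.5 299.   36.9  36.5  17.3] (468, 155, 63, 63)
0.125 [453.3 324.7  55.3  55.2 -21.1] (283, 172, 61, 58)
0.125 [620.7 274.6  45.2  44.8  17.3] (468, 155, 63, 63)
[-0.003, 0.175, 0.133, -0.0, 0.0, -0.677] rows 4.5
```

```bash
python3 - <<'E'
from h import *
s,d=pickle.load(open("s0.pkl","rb"))
print(plane(d["scene"],s,[(455,165)],.02),plane(d["scene"],s,[(465,122)],.19),plane(d["side"],s,[(168,318)],.02),plane(d["side"],s,[(155,258)],.19))
E
python3 shift.py '[[-0.003,0.175,0.05,0,0,-0.15],[-0.003,0.175,0.1,0,0,-0.3],[-0.003,0.175,0.12,0,0,-0.45],[-0.003,0.175,0.12,0,0,-0.6],[-0.003,0.175,0.12,0,0,-0.677],[-0.003,0.175,0.12,0,0,-0.677],[-0.003,0.175,0.12,0,0,-0.677],[-0.003,0.175,0.12,0,0,-0.677]]' 0.085 60
python3 - <<'E'
from h import *
from bench import r
s,p=snap(r,"wrist");[print(*o) for o in tops(p,s,.125)]
go(s,[.6206,.2747,.087],107.5)
E
```

```text
[[0.70007229 0.41621144 0.02      ]] [[0.69345666 0.4147984  0.19      ]] [[0.6781702  0.44323986 0.02      ]] [[0.68660419 0.43119188 0.19      ]]
clock: 15.8
tcp_pos: [0.6196, 0.2756, 0.3399]
eef_rot: [0.0, 0.59, 0.807, 0.001]
contact_force: [-0.5, 1.0, 0.5]
width: 0.0852
grasp_force: 0.0
[620.7 274.8  45.3  44.9  17.7] (272, 194, 80, 73)
[-0.001, 0.001, 0.098, 0.001, -0.0, 0.004] rows 2.0
```

```bash
python3 shift.py '[[-0.001,0.001,0.05,0,0,0],[-0.001,0.001,0.098,0,0,0],[-0.001,0.001,0.098,0,0,0],[-0.001,0.001,0.098,0,0,0]]' 0.085 60 >/dev/null
python3 shift.py '[[0,0,0,0,0,0],[0,0,0,0,0,0],[0,0,0,0,0,0],[0,0,0,0,0,0],[0,0,0,0,0,0],[0,0,0,0,0,0],[0,0,0,0,0,0],[0,0,0,0,0,0]]' 0 60
python3 shift.py '[[0,0,-0.03,0,0,0],[0,0,-0.07,0,0,0],[0,0,-0.12,0,0,0],[0,0,-0.17,0,0,0],[0,0,-0.2,0,0,0],[0,0,-0.2,0,0,0],[0,0,-0.2,0,0,0]]'
python3 - <<'E'
from h import *
from bench import r
s=r.get_state();go(s,[.4580,.3400,.290],68.9)
E
```

```text
clock: 17.05
tcp_pos: [0.6227, 0.2747, 0.2462]
eef_rot: [0.002, 0.59, 0.807, 0.004]
contact_force: [-0.2, 1.0, 7.3]
width: 0.0533
grasp_force: 63.7
clock: 17.75
tcp_pos: [0.6213, 0.2741, 0.4427]
eef_rot: [0.001, 0.59, 0.807, 0.002]
contact_force: [-0.1, 0.0, -1.7]
width: 0.0533
grasp_force: 63.1
[0.112, -0.136, -0.003, 0.004, -0.001, 0.677] rows 4.5
```

```bash
python3 shift.py '[[0.112,-0.136,0,0,0,0.15],[0.112,-0.136,0,0,0,0.3],[0.112,-0.136,0,0,0,0.45],[0.112,-0.136,0,0,0,0.6],[0.112,-0.136,0,0,0,0.677],[0.112,-0.136,0,0,0,0.677],[0.112,-0.136,0,0,0,0.677],[0.112,-0.136,0,0,0,0.677]]'
python3 - <<'E'
from h import *
from bench import r
s=r.get_state();go(s,[.4583,.3405,.186],68.9)
E
```

```text
clock: 18.55
tcp_pos: [0.4586, 0.3392, 0.4392]
eef_rot: [0.0, 0.824, 0.566, -0.001]
contact_force: [-0.0, 0.1, -2.0]
width: 0.0536
grasp_force: 63.2
[0.001, -0.001, 0.098, -0.001, 0.002, 0.0] rows 2.0
```

```bash
python3 shift.py '[[0.001,-0.001,0.025,0,0,0],[0.001,-0.001,0.05,0,0,0],[0.001,-0.001,0.07,0,0,0],[0.001,-0.001,0.08,0,0,0],[0.001,-0.001,0.087,0,0,0],[0.001,-0.001,0.092,0,0,0],[0.001,-0.001,0.096,0,0,0],[0.001,-0.001,0.099,0,0,0],[0.001,-0.001,0.101,0,0,0],[0.001,-0.001,0.102,0,0,0]]'
python3 shift.py '[[0,0,0.001,0,0,0],[0,0,0.001,0,0,0],[0,0,0.001,0,0,0]]'
```

```text
clock: 19.55
tcp_pos: [0.4576, 0.3407, 0.3401]
eef_rot: [0.0, 0.825, 0.566, 0.001]
contact_force: [-1.7, -3.5, 5.4]
width: 0.0537
grasp_force: 64.1
clock: 19.85
tcp_pos: [0.4575, 0.3408, 0.3401]
eef_rot: [0.0, 0.825, 0.566, 0.002]
contact_force: [-1.7, -2.4, 6.4]
width: 0.0534
grasp_force: 64.2
```

Third cup home. Release and rise, then take a wrist view of the empty rack to find the posts.

```bash
python3 shift.py '[[0,0,0,0,0,0],[0,0,0,0,0,0],[0,0,0,0,0,0],[0,0,0,0,0,0],[0,0,0,0,0,0]]' 0.085 >/dev/null
python3 shift.py '[[0,0,-0.04,0,0,0],[0,0,-0.09,0,0,0],[0,0,-0.13,0,0,0],[0,0,-0.13,0,0,0],[0,0,-0.13,0,0,0]]'
python3 - <<'E'
from h import *
from bench import r
s,p=snap(r,"wrist")
[print(*o) for o in tops(p,s,.219)]
go(s,[.45,.08,.31],9)
E
```

```text
clock: 20.85
tcp_pos: [0.4573, 0.3409, 0.4691]
eef_rot: [0.0, 0.825, 0.566, 0.002]
contact_force: [-0.0, 0.5, -0.7]
width: 0.0852
grasp_force: 0.0
[458.8 340.9  44.4  45.1 -21.1] (279, 180, 68, 63)
[-0.246, 0.087, 0.004, 0.0, -0.003, 1.046] rows 7.0
```

```bash
python3 shift.py '[[-0.246,0.087,0,0,0,0.15],[-0.246,0.087,0,0,0,0.3],[-0.246,0.087,0,0,0,0.45],[-0.246,0.087,0,0,0,0.6],[-0.246,0.087,0,0,0,0.75],[-0.246,0.087,0,0,0,0.9],[-0.246,0.087,0,0,0,1.046],[-0.246,0.087,0,0,0,1.046],[-0.246,0.087,0,0,0,1.046],[-0.246,0.087,0,0,0,1.046]]'
python3 - <<'E'
from h import *
from bench import r
s,p=snap(r,"wrist");pickle.dump((s,p),open("w4.pkl","wb"));cv2.imwrite("pics/w4.png",p["color"][:,:,::-1])
E
```

```text
clock: 21.9
tcp_pos: [0.4501, 0.0805, 0.4667]
eef_rot: [0.0, 0.997, 0.08, -0.001]
contact_force: [-0.1, -0.6, -0.2]
width: 0.0849
grasp_force: 0.0
```

View pics/w4.png

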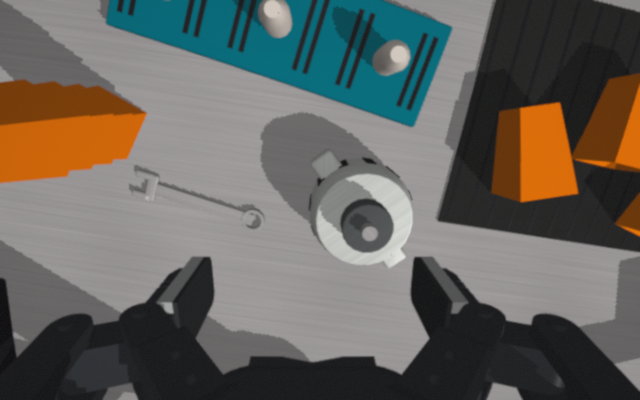

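The empty-rack view shows post tops at (274,9) and (398,54), the plate's near corners at (107,22) and (411,126), and the alternator at (362,215). I'll place the posts and fit an arm model to the recorded poses, to see which headings allow a tilted placing.

```bash
python3 - <<'E'
from h import *
from bench import r
s,p=pickle.load(open("w4.pkl","rb"))
print("posts",plane(p,s,[(274,9),(398,54)],.078).round(4).tolist())
e=plane(p,s,[(107,22),(411,126)],.02);d=e[0]-e[1];print(e.round(4).tolist(),np.degrees(np.arctan2(d[0],d[1])),np.linalg.norm(d))
print("alt top",plane(p,s,[(362,225)],.113),"body",plane(p,s,[(362,212)],.08),"lugs",plane(p,s,[(325,165),(395,256)],.05))
A=[];b=[];S=[pickle.load(open(f,"rb"))[0] for f in("s0.pkl","w1.pkl","w2.pkl","w3.pkl","w4.pkl")]+[r.get_state()]
for t in S:
    q=t["joint_positions"];x=t["tcp_pos"];q23=q[1]+q[2];print(q.round(4),x.round(4),np.hypot(*x[:2]).round(4),(np.arctan2(x[1],x[0])-q[0]).round(4))
    A+= [[1,0,np.sin(q[1]),np.sin(q23)],[0,1,np.cos(q[1]),np.cos(q23)]];b+=[np.hypot(*x[:2]),x[2]]
x,res,*_=np.linalg.lstsq(np.array(A),np.array(b),rcond=None);print("a1,h-d6,L2,L3",x,np.abs(np.array(A)@x-b).max())
E
python3 shift.py '[[0,0,0,0,0.15,0],[0,0,0,0,0.3,0],[0,0,0,0,0.45,0],[0,0,0,0.15,0.45,0],[0,0,0,0.3,0.45,0],[0,0,0,0.4,0.45,0],[0,0,0,0.4,0.45,0],[0,0,0,0.4,0.45,0]]'
python3 - <<'E'
from bench import r
import pickle
s=r.get_state();print(s["joint_positions"],s["tcp_pos"],s["eef_rot"]);pickle.dump((s,0),open("t1.pkl","wb"))
E
```

```text
posts [[0.6013, 0.1418, 0.078], [0.5807, 0.0155, 0.078]]
[[0.574, 0.3377, 0.02], [0.5133, -0.0305, 0.02]] 9.359166956792832 0.37316260446509325
alt top [[0.41066309 0.02276929 0.113     ]] body [[0.41447403 0.01879643 0.08      ]] lugs [[ 0.45468666  0.06620088  0.05      ]
 [ 0.35522654 -0.039933    0.05      ]]
[-1.4421  0.088   1.3723 -0.      1.6836 -0.1031] [ 0.1263 -0.5352  0.4035] 0.5499 0.1031
[-6.0480e-01  1.1980e-01  1.2576e+00 -9.0000e-04  1.7653e+00  7.3470e-01] [ 0.4955 -0.2739  0.4442] 0.5662 0.0999
[ 2.8850e-01 -2.1000e-03  1.3848e+00 -8.0000e-04  1.7590e+00  1.6302e+00] [0.4718 0.1989 0.4447] 0.512 0.1105
[ 5.4060e-01  1.2860e-01  1.2540e+00 -1.0000e-04  1.7559e+00  9.0860e-01] [0.4578 0.3408 0.441 ] 0.5707 0.0993
[ 5.2800e-02 -1.2380e-01  1.4567e+00 -1.0000e-04  1.8106e+00  1.4638e+00] [0.4501 0.0805 0.4667] 0.4572 0.1241
[ 5.2900e-02 -1.2390e-01  1.4563e+00 -1.0000e-04  1.8107e+00  1.4643e+00] [0.4501 0.0805 0.4669] 0.4572 0.1241
a1,h-d6,L2,L3 [ 0.01472802 -0.06955901  0.41928256  0.5079503 ] 0.006532820378259641
clock: 22.75
tcp_pos: [0.4501, 0.08, 0.4674]
eef_rot: [-0.213, 0.952, 0.075, 0.205]
contact_force: [0.3, 0.5, 0.7]
width: 0.0848
grasp_force: 0.0
[-0.10800607 -0.26564113  1.62488404  0.49589537  1.44047696  1.32639683] [0.45013101 0.07997177 0.46738469] [-0.2125095   0.95239011  0.07503925  0.20533364]
```

```bash
cat > kin.py <<'E'
from h import *
from scipy.optimize import least_squares
E=lambda a,t:R.from_euler(a,t).as_matrix()
def fk(q,P):
    a1,e,h,L2,L3,a3,d6,s4=P;A=E('z',q[0]);B=A@E('y',q[1]);C=B@E('y',q[2])
    D=C@E('z',s4*q[3])@E('y',q[4])
    p=A@[a1,e,h]+B@[0,0,L2]+C@[a3,0,L3]+D@[0,0,d6]
    return p,D@E('z',S6*q[5])@R0
S6=1;R0=np.eye(3)
files=("s0","w1","w2","w3","w4","t1")
LO=np.array([-3.1,-.76,.27,-1.08,.17,-2.57]);HI=np.array([3.1,2.03,2.55,4.22,2.65,2.57])
S=[pickle.load(open(f+".pkl","rb"))[0] for f in files]
def fit():
    global R0
    best=None
    for s4 in(1,-1):
        f=lambda P:np.concatenate([fk(s["joint_positions"],np.r_[P,s4])[0]-s["tcp_pos"] for s in S])
        o=least_squares(f,[0,.0566,.15,.42,.5,0,.1],bounds=([-.1,0,0,.3,.3,-.1,.0],[.1,.1,.5,.6,.7,.1,.3]))
        if best is None or o.cost<best[0].cost: best=(o,s4)
    P=np.r_[best[0].x,best[1]]
    return P,np.sqrt(2*best[0].cost/18)
P,rms=fit()
T0=[(fk(s["joint_positions"],P)[1],TT(s["tcp_pos"],s["eef_rot"])[:3,:3]) for s in S]
R0=T0[0][0].T@T0[0][1]
def ik(p,Rt,q0,n=1):
    def f(q):
        a,b=fk(q,P);return np.r_[(a-p)*5,R.from_matrix(b.T@Rt).as_rotvec()]
    o=least_squares(f,np.clip(q0,LO+.01,HI-.01),bounds=(LO,HI));return o.x,np.sqrt(2*o.cost)
if __name__=="__main__":
    print(P.round(4),rms)
    for s in S: print(R.from_matrix(fk(s["joint_positions"],P)[1].T@TT(s["tcp_pos"],s["eef_rot"])[:3,:3]).magnitude().round(4),end=" ")
    print()
    for nm,g in(("post0",(.581,.0145)),("post1",(.602,.143)),("post2",(.622,.271)),("wetL",(.511,-.177)),("wetM",(.566,-.292)),("wetR",(.48,-.405))):
        for psi in (range(-90,121,30) if "post" in nm else [-30,-15,0,15,30]):
            row=[]
            for pit in ((40,50,60,70,80,90) if "post" in nm else (-56,-46,-36,-26,-16,-6)):
                Rt=toolR(psi,pit);p=np.array([*g,.09 if "post" in nm else .035])-.155*Rt[:,2]
                c=[ik(p,Rt,q0) for q0 in([0,.3,1.6,0,1.2,.5],[0,.3,1.6,1.5,1.2,0],[0,.3,1.6,-.8,1.2,0])]
                k=min(c,key=lambda t:t[1]);row.append("ok %5.2f/%5.2f/%5.2f"%(k[0][3],k[0][4],k[0][5]) if k[1]<.01 else "-")
            print(nm,psi,*row,sep=" | ")
E
python3 kin.py
```

```text
[2.000e-04 5.660e-02 1.517e-01 4.488e-01 4.999e-01 9.960e-02 1.514e-01
 1.000e+00] 2.040581361078531e-05Traceback (most recent call last):
  File "kin.py", line 31, in <module>
    for s in S: print(R.from_matrix(fk(s["joint_positions"],P)[1].T@TT(s["tcp_pos"],s["eef_rot"])[:3,:3]).magnitude().round(4),end=" ")
                      ^^^^^^^^^^^^^^^^^^^^^^^^^^^^^^^^^^^^^^^^^^^^^^^^^^^^^^^^^^^^^^^^^^^^^^^^^^^^^^^^^^^^^^^^^^^^^^^^^^^^^
AttributeError: 'float' object has no attribute 'round'
```

```bash
sed -i 's/\.magnitude()\.round(4)/.magnitude()/' kin.py; time python3 kin.py
```

```text
[2.000e-04 5.660e-02 1.517e-01 4.488e-01 4.999e-01 9.960e-02 1.514e-01
 1.000e+00] 2.040581361078531e-05
4.1438578795124164e-18 3.8326533231624714e-16 5.344183297498261e-16 5.66782607887825e-16 5.149197713855483e-16 5.590710777543094e-16 
post0 | -90 | - | - | - | ok -1.07/ 1.73/-2.54 | - | -
post0 | -60 | - | - | - | - | - | -
post0 | -30 | - | - | - | - | ok  4.22/ 0.98/-2.19 | ok  4.08/ 1.21/-2.01
post0 | 0 | ok  0.14/ 0.51/ 1.36 | ok  0.37/ 0.26/ 1.14 | - | ok  2.78/ 0.39/-1.28 | ok  2.92/ 0.74/-1.43 | ok  2.97/ 1.11/-1.49
post0 | 30 | ok  0.72/ 0.84/ 0.31 | ok  1.03/ 0.80/-0.00 | ok  1.35/ 0.84/-0.34 | ok  1.63/ 0.96/-0.64 | ok  1.84/ 1.13/-0.89 | ok  1.98/ 1.33/-1.07
post0 | 60 | ok  0.74/ 1.23/-0.17 | ok  0.93/ 1.27/-0.34 | ok  1.09/ 1.34/-0.49 | ok  1.24/ 1.43/-0.63 | ok  1.37/ 1.53/-0.75 | ok  1.48/ 1.65/-0.86
post0 | 90 | ok  0.63/ 1.58/-0.50 | ok  0.76/ 1.65/-0.57 | ok  0.88/ 1.74/-0.63 | ok  0.99/ 1.82/-0.68 | ok  1.10/ 1.91/-0.71 | ok  1.21/ 2.00/-0.74
post0 | 120 | ok  0.47/ 1.86/-0.82 | ok  0.57/ 1.98/-0.82 | ok  0.67/ 2.09/-0.81 | ok  0.78/ 2.19/-0.79 | ok  0.90/ 2.28
[... 3244 characters left out ...]
k -0.10/ 1.83/ 1.35 | ok -0.06/ 1.63/ 1.34 | ok -0.03/ 1.43/ 1.32
wetR | -15 | ok -0.43/ 2.31/ 1.05 | ok -0.34/ 2.14/ 1.10 | ok -0.26/ 1.97/ 1.13 | ok -0.19/ 1.79/ 1.13 | ok -0.12/ 1.61/ 1.11 | ok -0.05/ 1.42/ 1.08
wetR | 0 | ok -0.57/ 2.17/ 0.87 | ok -0.47/ 2.03/ 0.91 | ok -0.37/ 1.88/ 0.93 | ok -0.28/ 1.72/ 0.92 | ok -0.18/ 1.56/ 0.89 | ok -0.07/ 1.40/ 0.83
wetR | 15 | ok -0.69/ 2.00/ 0.74 | ok -0.57/ 1.88/ 0.75 | ok -0.46/ 1.76/ 0.75 | ok -0.35/ 1.63/ 0.72 | ok -0.23/ 1.50/ 0.66 | ok -0.09/ 1.38/ 0.58
wetR | 30 | ok -0.79/ 1.82/ 0.64 | ok -0.67/ 1.72/ 0.62 | ok -0.54/ 1.62/ 0.58 | ok -0.41/ 1.52/ 0.52 | ok -0.26/ 1.42/ 0.43 | ok -0.10/ 1.35/ 0.33
real	0m12.459s
user	0m12.872s
sys	0m0.084s
```

The model fits to 0.02 mm. Placing with heading about 80° and pitch 66° is reachable at every post, in the order post2, post1, post0, after picking at pitch −30°. Back over the mat to measure the wet cups.

```bash
cat >> h.py <<'E'
def wets(p,s,d=.045):
    "lying cups -> grasp point at d from base, heading psi (mouth->base), edge widths, length"
    im=cv2.medianBlur(p["color"],3);h=cv2.cvtColor(im,cv2.COLOR_RGB2HSV);m=cv2.inRange(h,(8,170,212),(24,255,255))
    out=[]
    for c in cv2.findContours(m,cv2.RETR_EXTERNAL,cv2.CHAIN_APPROX_NONE)[0]:
        if cv2.contourArea(c)<1500: continue
        hull=cv2.convexHull(c);q=None
        for e in np.arange(.01,.12,.005):
            q=cv2.approxPolyDP(hull,e*cv2.arcLength(hull,True),True)[:,0].astype(float)
            if len(q)==4: break
        if len(q)!=4: continue
        W=plane(p,s,q,.06)[:,:2];L=[np.linalg.norm(W[i]-W[(i+1)%4]) for i in range(4)]
        i=int(np.argmin(L));B=plane(p,s,q[[i,(i+1)%4]],.0487);M=plane(p,s,q[[(i+2)%4,(i+3)%4]],.0706)
        b=B.mean(0);mm=M.mean(0);hd=(mm-b)[:2];ln=np.linalg.norm(hd);hd/=ln
        g=np.r_[b[:2]+hd*(.0024+d*np.cos(.105)),.003+.0229+d*np.sin(.105)]
        out.append((g.round(4),np.degrees(np.arctan2(-hd[1],-hd[0])).round(1),np.round([np.linalg.norm(B[0]-B[1]),np.linalg.norm(M[0]-M[1]),ln],4),q.tolist()))
    return out
E
python3 - <<'E'
from h import *
from bench import r
[print(*o) for o in wets(*pickle.load(open("w1.pkl","rb"))[::-1])]
go(r.get_state(),[.49,-.27,.29],10)
E
```

```text
[ 0.4848 -0.4002  0.0306] -20.7 [0.0443 0.048  0.1013] [[429.0, 161.0], [461.0, 181.0], [411.0, 260.0], [376.0, 239.0]]
[ 0.5166 -0.1775  0.0306] 20.0 [0.0452 0.0733 0.0988] [[242.0, 83.0], [267.0, 177.0], [199.0, 189.0], [199.0, 88.0]]
[ 0.5695 -0.292   0.0306] -2.7 [0.0446 0.0663 0.1019] [[338.0, 54.0], [380.0, 67.0], [362.0, 169.0], [300.0, 151.0]]
[0.5678 0.0271 0.0306] 86.0 [0.0498 0.0597 0.117 ] [[0.0, 0.0], [115.0, 33.0], [75.0, 76.0], [0.0, 51.0]]
[0.007, 0.332, -0.12, -0.393, -0.453, -0.017] rows 7.1
```

```bash
python3 shift.py '[[0.007,0.332,-0.12,-0.1,-0.11,0],[0.007,0.332,-0.12,-0.2,-0.22,0],[0.007,0.332,-0.12,-0.3,-0.33,0],[0.007,0.332,-0.12,-0.393,-0.453,-0.017],[0.007,0.332,-0.12,-0.393,-0.453,-0.017],[0.007,0.332,-0.12,-0.393,-0.453,-0.017],[0.007,0.332,-0.12,-0.393,-0.453,-0.017],[0.007,0.332,-0.12,-0.393,-0.453,-0.017],[0.007,0.332,-0.12,-0.393,-0.453,-0.017],[0.007,0.332,-0.12,-0.393,-0.453,-0.017]]'
python3 - <<'E'
from h import *
from bench import r
s,p=snap(r,"wrist");cv2.imwrite("pics/w5.png",p["color"][:,:,::-1]);pickle.dump((s,p),open("w5.pkl","wb"))
[print(*o) for o in wets(p,s)]
W=[o for o in wets(p,s) if abs(o[0][1]+.177)<.03]
if W: g,psi=W[0][:2];go(s,g+[0,0,.08],psi,-30)
E
```

```text
clock: 23.75
tcp_pos: [0.49, -0.2689, 0.445]
eef_rot: [-0.001, 0.996, 0.088, 0.0]
contact_force: [-0.9, 0.0, 0.4]
width: 0.085
grasp_force: 0.0
[ 0.4835 -0.4039  0.0306] -14.5 [0.0466 0.0674 0.101 ] [[433.0, 151.0], [469.0, 169.0], [438.0, 257.0], [385.0, 234.0]]
[ 0.5163 -0.1775  0.0306] 20.4 [0.0458 0.0732 0.0986] [[244.0, 84.0], [274.0, 176.0], [207.0, 191.0], [201.0, 91.0]]
[ 0.5692 -0.2915  0.0306] -2.6 [0.046  0.0661 0.1013] [[337.0, 49.0], [381.0, 60.0], [368.0, 162.0], [305.0, 148.0]]
[0.118, -0.099, 0.201, -0.049, -0.523, -0.175] rows 5.1
```

```bash
python3 - <<'E'
from h import *
from bench import r
s=r.get_state()
go(s,[.516,-.177,.11],18.5,-30)
E
```

```text
[0.118, -0.096, 0.201, -0.04, -0.524, -0.142] rows 5.1
```

```bash
python3 shift.py '[[0.118,-0.096,0.15,-0.01,-0.14,-0.04],[0.118,-0.096,0.201,-0.02,-0.28,-0.08],[0.118,-0.096,0.201,-0.03,-0.42,-0.11],[0.118,-0.096,0.201,-0.04,-0.524,-0.142],[0.118,-0.096,0.201,-0.04,-0.524,-0.142],[0.118,-0.096,0.201,-0.04,-0.524,-0.142],[0.118,-0.096,0.201,-0.04,-0.524,-0.142],[0.118,-0.096,0.201,-0.04,-0.524,-0.142]]' 0.085 60
python3 - <<'E'
from h import *
from bench import r
s,p=snap(r,"wrist");cv2.imwrite("pics/w6.png",p["color"][:,:,::-1])
go(s,[.516,-.177,.031],18.5,-30)
E
```

```text
clock: 24.6
tcp_pos: [0.5894, -0.1543, 0.2468]
eef_rot: [0.042, 0.954, 0.154, -0.254]
contact_force: [0.9, 0.2, -0.2]
width: 0.0848
grasp_force: 0.0
[0.041, -0.002, 0.07, 0.001, -0.003, -0.002] rows 1.6
```

View pics/w6.png

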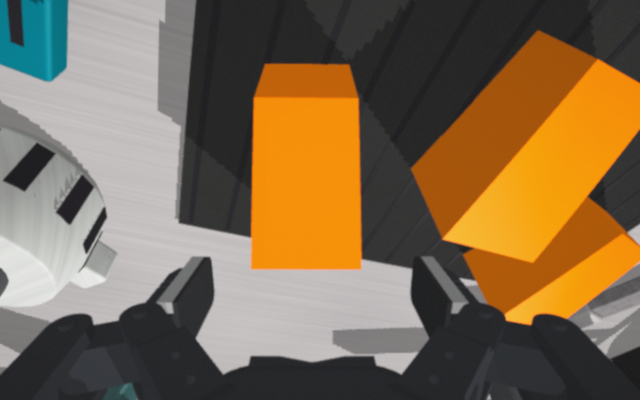

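Cup L is centred between the fingers (columns 252 to 360, mid 306 against finger mid 312) and parallel to them, with clear room either side. Descend and grip.

```bash
python3 shift.py '[[0.02,-0.002,0.035,0,0,0],[0.041,-0.002,0.07,0,0,0],[0.041,-0.002,0.07,0,0,0],[0.041,-0.002,0.07,0,0,0]]' 0.085 60
python3 shift.py '[[0,0,0,0,0,0],[0,0,0,0,0,0],[0,0,0,0,0,0],[0,0,0,0,0,0],[0,0,0,0,0,0],[0,0,0,0,0,0],[0,0,0,0,0,0],[0,0,0,0,0,0]]' 0 70
python3 - <<'E'
from h import *
from bench import r
s=r.get_state();M=TT(s["tcp_pos"],s["eef_rot"]);print((M@[0,0,.155,1]).round(4),M[:3,2].round(3))
go(s,[.516,-.177,.20],18.5,-30)
E
```

```text
clock: 25.05
tcp_pos: [0.5889, -0.1532, 0.1648]
eef_rot: [0.041, 0.954, 0.154, -0.256]
contact_force: [-0.4, -0.1, -0.3]
width: 0.0846
grasp_force: 0.0
clock: 25.85
tcp_pos: [0.5905, -0.1527, 0.1671]
eef_rot: [0.043, 0.954, 0.154, -0.253]
contact_force: [1.2, 0.4, 7.4]
width: 0.0549
grasp_force: 74.2
[ 0.5177 -0.1773  0.0325  1.    ] [-0.47  -0.159 -0.868]
[-0.084, 0.0, -0.145, 0.002, -0.005, -0.003] rows 3.3
```

```bash
python3 shift.py '[[-0.02,0,-0.034,0,0,0],[-0.042,0,-0.072,0,0,0],[-0.063,0,-0.11,0,0,0],[-0.084,0,-0.145,0,0,0],[-0.11,0,-0.19,0,0,0],[-0.135,0,-0.232,0,0,0],[-0.135,0,-0.232,0,0,0]]'
cat > plan.py <<'E'
from kin import *
from scipy.spatial.transform import Slerp
def path(s,g,psi,pit,n=12):
    "check straight path (rotvec interp) joints; print shift"
    v=go(s,g,psi,pit);M=TT(s["tcp_pos"],s["eef_rot"]);q=s["joint_positions"];J=[q]
    for k in range(1,n+1):
        a=k/n;q,e=ik(M[:3,3]+a*M[:3,:3]@v[:3],M[:3,:3]@R.from_rotvec(a*v[3:]).as_matrix(),q);J.append(q)
        if e>.005: print("IK miss",k,e)
    J=np.array(J);print("end",J[-1].round(2),"min j5",J[:,4].min().round(2),"maxstep",np.abs(np.diff(J,axis=0)).max(0).round(2))
E
python3 - <<'E'
from plan import *
from bench import r
s=r.get_state();M=TT(s["tcp_pos"],s["eef_rot"]);print((M@[0,0,.155,1])[:3].round(3),s["width"],s["grasp_force"],s["contact_force"])
path(s,[.54,.0,.30],80,66)
path(s,[.60,.14,.30],80,66)
E
```

```text
clock: 26.55
tcp_pos: [0.5873, -0.1526, 0.4427]
eef_rot: [0.045, 0.956, 0.153, -0.248]
contact_force: [0.1, -0.3, -0.6]
width: 0.0551
grasp_force: 74.1
[ 0.516 -0.178  0.307] 0.05506756859521564 74.1083947615698 [ 0.06383464 -0.34576591 -0.56186114]
[-0.017, -0.036, 0.101, 0.389, 1.488, -1.135] rows 12.7
end [-0.61  0.18  1.53  1.07  1.9  -0.32] min j5 1.77 maxstep [0.03 0.04 0.05 0.12 0.08 0.12]
[0.07, -0.15, 0.05, 0.389, 1.488, -1.135] rows 12.7
end [-0.34  0.19  1.52  1.13  1.66 -0.2 ] min j5 1.64 maxstep [0.01 0.04 0.05 0.13 0.08 0.12]
```

```bash
python3 shift.py '[[0.005,-0.011,0.004,0.028,0.106,-0.081],[0.01,-0.021,0.007,0.056,0.213,-0.162],[0.015,-0.032,0.011,0.083,0.319,-0.243],[0.02,-0.043,0.014,0.111,0.425,-0.324],[0.025,-0.054,0.018,0.139,0.531,-0.405],[0.03,-0.064,0.021,0.167,0.638,-0.486],[0.035,-0.075,0.025,0.195,0.744,-0.568]]'
python3 - <<'E'
from plan import *
from bench import r
path(r.get_state(),[.60,.14,.30],80,66)
E
```

```text
clock: 27.25
tcp_pos: [0.5812, -0.0756, 0.3931]
eef_rot: [-0.178, 0.899, 0.389, 0.091]
contact_force: [-1.4, 0.0, -1.2]
width: 0.0556
grasp_force: 74.1
[0.038, -0.045, 0.057, 0.18, 0.741, -0.576] rows 6.4
end [-0.34  0.19  1.52  1.13  1.66 -0.2 ] min j5 1.64 maxstep [0.   0.01 0.02 0.06 0.02 0.06]
```

```bash
python3 shift.py '[[0.005,-0.006,0.008,0.026,0.106,-0.082],[0.011,-0.013,0.016,0.051,0.212,-0.165],[0.016,-0.019,0.024,0.077,0.318,-0.247],[0.022,-0.026,0.033,0.103,0.423,-0.329],[0.027,-0.032,0.041,0.129,0.529,-0.411],[0.033,-0.039,0.049,0.154,0.635,-0.494],[0.038,-0.045,0.057,0.18,0.741,-0.576],[0.038,-0.045,0.057,0.18,0.741,-0.576],[0.038,-0.045,0.057,0.18,0.741,-0.576]]'
python3 - <<'E'
from plan import *
from bench import r
s=r.get_state();path(s,[.622,.271,.20],80,66)
for n in("scene","side"):
    s,p=snap(r,n);cv2.imwrite(f"pics/p1{n}.png",p["color"][:,:,::-1])
E
```

```text
clock: 28.15
tcp_pos: [0.5758, -0.0, 0.3624]
eef_rot: [-0.35, 0.646, 0.538, 0.414]
contact_force: [-0.2, -0.4, -0.6]
width: 0.0552
grasp_force: 74.0
[-0.035, -0.001, 0.162, 0.0, 0.007, -0.006] rows 3.3
end [-0.11  0.29  1.61  1.19  1.38 -0.28] min j5 1.38 maxstep [0.02 0.01 0.01 0.01 0.02 0.01]
```

View pics/p1side.png

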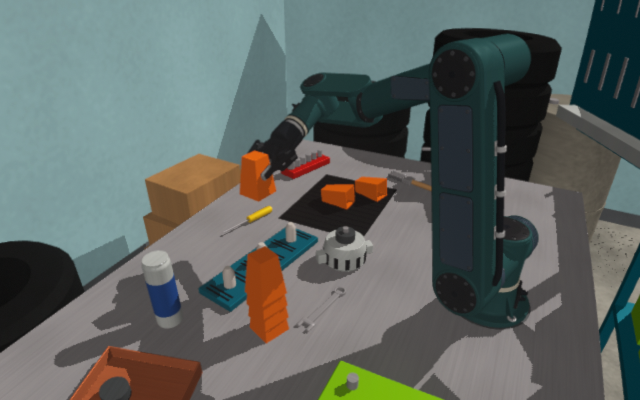

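The cup hangs mouth down at (257,175) in the side view, the four-cup stack stands at (267,295), and posts are visible at (291,232) and (229,277). On to post2.

```bash
python3 shift.py '[[-0.009,0,0.04,0,0,0],[-0.018,0,0.08,0,0.005,-0.005],[-0.026,-0.001,0.12,0,0.007,-0.006],[-0.035,-0.001,0.162,0,0.007,-0.006],[-0.035,-0.001,0.162,0,0.007,-0.006],[-0.035,-0.001,0.162,0,0.007,-0.006]]'
python3 - <<'E'
from plan import *
from bench import r
s=r.get_state();go(s,[.622,.271,.20],80,66);path(s,[.622,.271,.082],80,66)
s,p=snap(r,"side");cv2.imwrite("pics/p2.png",cv2.resize(p["color"][180:340,160:360],(800,640))[:600,:,::-1])
E
```

```text
clock: 28.85
tcp_pos: [0.5979, 0.1324, 0.2641]
eef_rot: [-0.351, 0.641, 0.539, 0.418]
contact_force: [-0.0, -0.4, -0.8]
width: 0.0554
grasp_force: 74.0
[-0.001, -0.0, -0.0, -0.001, -0.003, 0.002] rows 0.0
[-0.109, -0.0, 0.047, -0.001, -0.003, 0.002] rows 2.4
end [-0.11  0.46  1.67  1.24  1.3  -0.49] min j5 1.3 maxstep [0.   0.02 0.01 0.   0.01 0.02]
```

View pics/p2.png

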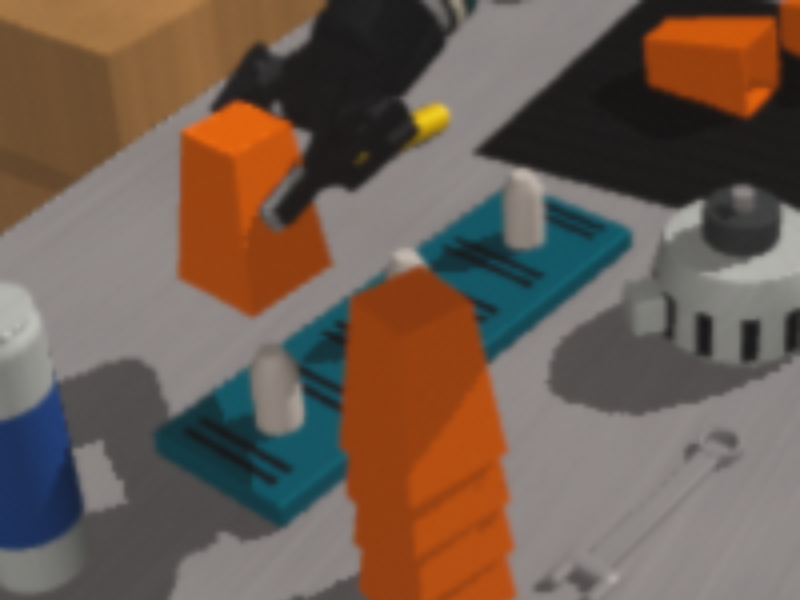

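The cup hangs upright, rim about at crop (255,300), above post2 at (272,390); the stack looks evenly nested. I'll check post2's position in this view, then lower.

```bash
python3 - <<'E'
from h import *
s,d=pickle.load(open("s0.pkl","rb"))
print(plane(d["side"],s,[(228,269),(160+525/4,180+175/4)],.077).round(3))
E
python3 shift.py '[[-0.03,0,0.013,0,0,0],[-0.06,0,0.026,0,0,0],[-0.08,0,0.034,0,0,0],[-0.095,0,0.041,0,0,0],[-0.102,0,0.044,0,0,0],[-0.106,0,0.046,0,0,0],[-0.109,0,0.047,0,0,0],[-0.109,0,0.047,0,0,0]]'
python3 - <<'E'
from h import *
from bench import r
s=r.get_state();M=TT(s["tcp_pos"],s["eef_rot"]);print((M@[0,0,.155,1])[:3].round(4))
E
```

```text
[[0.614 0.278 0.077]
 [0.575 0.017 0.077]]
clock: 29.7
tcp_pos: [0.5982, 0.1306, 0.1461]
eef_rot: [-0.35, 0.641, 0.539, 0.419]
contact_force: [-0.5, 0.2, -0.8]
width: 0.055
grasp_force: 74.1
[0.6229 0.2703 0.0836]
```

```bash
python3 shift.py '[[-0.001,0,0.0005,0,0,0],[-0.002,0,0.001,0,0,0],[-0.003,0,0.0014,0,0,0],[-0.003,0,0.0014,0,0,0]]'; python3 shift.py '[[-0.001,0,0.0005,0,0,0],[-0.002,0,0.001,0,0,0],[-0.002,0,0.001,0,0,0]]'
```

```text
clock: 30.1
tcp_pos: [0.5982, 0.1308, 0.1432]
eef_rot: [-0.351, 0.641, 0.539, 0.419]
contact_force: [-1.3, -1.3, 4.1]
width: 0.0554
grasp_force: 74.6
clock: 30.4
tcp_pos: [0.5985, 0.1308, 0.1427]
eef_rot: [-0.352, 0.64, 0.539, 0.421]
contact_force: [-3.8, -4.0, 10.6]
width: 0.0551
grasp_force: 75.7
```

Rim contact on the plate at TCP z ≈ 0.143. Release, retreat back along the tool axis, and check.

```bash
python3 shift.py '[[0,0,0,0,0,0],[0,0,0,0,0,0],[0,0,0,0,0,0],[0,0,0,0,0,0],[0,0,0,0,0,0]]' 0.085
python3 shift.py '[[0,0,-0.03,0,0,0],[0,0,-0.07,0,0,0],[0,0,-0.11,0,0,0],[0.05,0,-0.12,0,0,0],[0.1,0,-0.12,0,0,0],[0.15,0,-0.12,0,0,0],[0.18,0,-0.12,0,0,0],[0.18,0,-0.12,0,0,0]]'
python3 - <<'E'
from plan import *
from bench import r
for n in("scene","side"):
    s,p=snap(r,n)
    for st,c,m in blobs(orange(p["color"]),200):print(n,st)
    [print(*o) for o in tops(p,s,.125) if .5<o[0][0]/1000<.75]
cv2.imwrite("pics/p3.png",cv2.resize(p["color"][180:340,160:360],(800,640))[:600,:,::-1])
path(s,[.48,-.27,.29],10,0)
E
```

```text
clock: 30.9
tcp_pos: [0.5977, 0.131, 0.1394]
eef_rot: [-0.351, 0.641, 0.539, 0.418]
contact_force: [0.2, -0.1, 0.3]
width: 0.085
grasp_force: 0.0
clock: 31.7
tcp_pos: [0.5915, 0.0958, 0.3597]
eef_rot: [-0.348, 0.638, 0.542, 0.422]
contact_force: [0.6, -0.0, 0.8]
width: 0.0849
grasp_force: 0.0
scene [370 116  30  41 880]
scene [396 145  31  41 839]
scene [ 244  240   44   49 1281]
scene [ 192  247   40   51 1156]
[ 531.4 -431.4   62.7  127.   -20.4] (192, 248, 37, 46)
[ 612.8 -327.9   78.7  121.9   -3.6] (245, 241, 41, 47)
[651.2 183.1  44.6 129.3  29.3] (397, 154, 18, 31)
side [ 321  177   67   33 1362]
side [ 211  246   77   97 4378]
side [  71  347  125   53 3702]
[-0.071, -0.046, -0.383, -0.697, -1.006, 1.082] rows 10.9
end [-0.62  0.08  1.29  0.    1.76  0.78] min j5 1.49 maxstep [0.05 0.05 0.04 0.1  0.03 0.1 ]
```

View pics/p3.png

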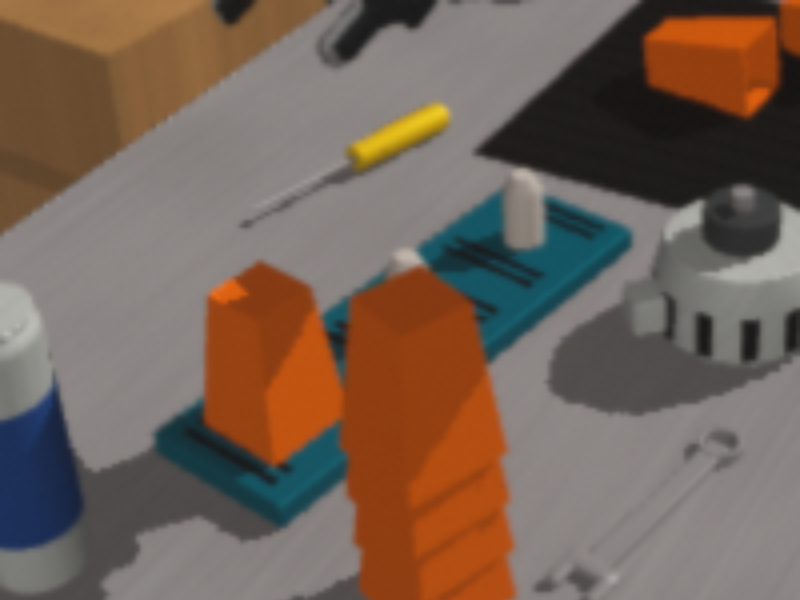

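Wet cup L is seated upright over post2 (crop about (265,370)). Back over the mat.

```bash
python3 shift.py '[[-0.006,-0.004,-0.035,-0.063,-0.091,0.098],[-0.013,-0.008,-0.07,-0.127,-0.183,0.197],[-0.019,-0.013,-0.104,-0.19,-0.274,0.295],[-0.026,-0.017,-0.139,-0.253,-0.366,0.393],[-0.032,-0.021,-0.174,-0.317,-0.457,0.492],[-0.039,-0.025,-0.209,-0.38,-0.549,0.59],[-0.045,-0.029,-0.244,-0.444,-0.64,0.689],[-0.052,-0.033,-0.279,-0.507,-0.732,0.787],[-0.058,-0.038,-0.313,-0.57,-0.823,0.885],[-0.065,-0.042,-0.348,-0.634,-0.915,0.984]]' >/dev/null
python3 - <<'E'
from plan import *
from bench import r
path(r.get_state(),[.49,-.27,.29],10,0)
E
```

```text
[-0.006, 0.029, -0.016, -0.066, -0.078, 0.091] rows 0.9
end [-0.6   0.1   1.27  0.    1.76  0.79] min j5 1.73 maxstep [0.   0.   0.01 0.01 0.   0.01]
```

```bash
python3 shift.py '[[-0.006,0.029,-0.016,-0.066,-0.078,0.091],[-0.006,0.029,-0.016,-0.066,-0.078,0.091],[-0.006,0.029,-0.016,-0.066,-0.078,0.091]]'
python3 - <<'E'
from plan import *
from bench import r
s,p=snap(r,"wrist");pickle.dump((s,p),open("w7.pkl","wb"))
W=wets(p,s);[print(*o) for o in W]
for o in W:
    if o[0][1]<-.1: path(s,o[0]+[0,0,.08],o[1],-30)
E
```

```text
clock: 33.1
tcp_pos: [0.4911, -0.2694, 0.4448]
eef_rot: [-0.002, 0.996, 0.09, 0.002]
contact_force: [-0.0, 0.7, -0.8]
width: 0.0848
grasp_force: 0.0
[ 0.4837 -0.4038  0.0306] -14.2 [0.045  0.0663 0.1016] [[433.0, 154.0], [468.0, 171.0], [437.0, 260.0], [385.0, 237.0]]
[ 0.57   -0.2917  0.0306] -2.7 [0.0451 0.0664 0.1021] [[338.0, 51.0], [381.0, 62.0], [368.0, 165.0], [305.0, 150.0]]
[0.038, 0.164, 0.2, 0.107, -0.519, 0.419] rows 5.2
end [-0.68  0.66  0.97 -0.23  1.98  1.09] min j5 1.76 maxstep [0.01 0.05 0.04 0.02 0.03 0.03]
[0.148, 0.054, 0.2, 0.055, -0.526, 0.223] rows 5.1
end [-0.46  0.69  0.93 -0.22  2.    1.11] min j5 1.76 maxstep [0.02 0.06 0.05 0.03 0.03 0.03]
```

```bash
python3 shift.py '[[0.148,0.054,0.12,0.014,-0.131,0.056],[0.148,0.054,0.2,0.028,-0.263,0.112],[0.148,0.054,0.2,0.041,-0.394,0.167],[0.148,0.054,0.2,0.055,-0.526,0.223],[0.148,0.054,0.2,0.055,-0.526,0.223],[0.148,0.054,0.2,0.055,-0.526,0.223],[0.148,0.054,0.2,0.055,-0.526,0.223],[0.148,0.054,0.2,0.055,-0.526,0.223]]' 0.085 70
python3 - <<'E'
from plan import *
from bench import r
s,p=snap(r,"wrist")
m=[b for b in blobs(orange(p["color"]),2000)];print([(b[0],b[1].round()) for b in m])
path(s,[.5695,-.2917,.031],-2.7,-30)
E
```

```text
clock: 33.95
tcp_pos: [0.6474, -0.2948, 0.2511]
eef_rot: [-0.004, 0.966, -0.023, -0.256]
contact_force: [0.6, 0.8, 1.1]
width: 0.0847
grasp_force: 0.0
[(array([ 258,   64,  110,  203, 4318], dtype=int32), array([307., 106.])), (array([ 387,  168,  151,  149, 7206], dtype=int32), array([450., 221.]))]
[0.042, 0.0, 0.075, 0.004, -0.005, -0.002] rows 1.7
end [-0.46  0.75  1.   -0.21  1.88  1.14] min j5 1.88 maxstep [0.   0.01 0.01 0.   0.01 0.  ]
```

```bash
python3 shift.py '[[0.021,0,0.037,0,0,0],[0.042,0,0.075,0,0,0],[0.042,0,0.075,0,0,0],[0.042,0,0.075,0,0,0]]' 0.085 70
python3 shift.py '[[0,0,0,0,0,0],[0,0,0,0,0,0],[0,0,0,0,0,0],[0,0,0,0,0,0],[0,0,0,0,0,0],[0,0,0,0,0,0],[0,0,0,0,0,0],[0,0,0,0,0,0]]' 0 70
python3 - <<'E'
from h import *
from bench import r
s=r.get_state();M=TT(s["tcp_pos"],s["eef_rot"]);print((M@[0,0,.155,1]).round(4),M[:3,2].round(3))
E
python3 shift.py '[[-0.02,0,-0.034,0,0,0],[-0.042,0,-0.072,0,0,0],[-0.063,0,-0.11,0,0,0],[-0.084,0,-0.145,0,0,0],[-0.11,0,-0.19,0,0,0],[-0.135,0,-0.232,0,0,0],[-0.135,0,-0.232,0,0,0]]'
python3 - <<'E'
from plan import *
from bench import r
path(r.get_state(),[.59,.02,.30],80,66)
E
```

```text
clock: 34.4
tcp_pos: [0.6465, -0.2955, 0.1655]
eef_rot: [-0.004, 0.966, -0.024, -0.257]
contact_force: [0.1, 0.6, 0.5]
width: 0.0851
grasp_force: 0.0
clock: 35.2
tcp_pos: [0.6483, -0.2958, 0.168]
eef_rot: [-0.002, 0.967, -0.024, -0.254]
contact_force: [2.3, -0.2, 7.7]
width: 0.055
grasp_force: 74.3
[ 0.5722 -0.2932  0.033   1.    ] [-0.491  0.017 -0.871]
clock: 35.9
tcp_pos: [0.6436, -0.2933, 0.4438]
eef_rot: [-0.0, 0.968, -0.025, -0.249]
contact_force: [0.4, 0.8, 1.1]
width: 0.0548
grasp_force: 73.9
[-0.038, -0.171, 0.111, 0.519, 1.34, -1.509] rows 13.9
end [-0.54  0.25  1.44  1.09  1.84 -0.27] min j5 1.77 maxstep [0.01 0.07 0.1  0.13 0.1  0.14]
```

```bash
python3 shift.py '[[-0.003,-0.012,0.008,0.037,0.096,-0.108],[-0.005,-0.024,0.016,0.074,0.191,-0.216],[-0.008,-0.037,0.024,0.111,0.287,-0.323],[-0.011,-0.049,0.032,0.148,0.383,-0.431],[-0.014,-0.061,0.04,0.185,0.479,-0.539],[-0.016,-0.073,0.048,0.222,0.574,-0.647],[-0.019,-0.085,0.055,0.26,0.67,-0.755]]'
python3 - <<'E'
from plan import *
from bench import r
path(r.get_state(),[.59,.02,.30],80,66)
E
```

```text
clock: 36.6
tcp_pos: [0.6048, -0.2067, 0.3933]
eef_rot: [-0.209, 0.927, 0.297, 0.093]
contact_force: [-0.2, 0.3, -1.3]
width: 0.0547
grasp_force: 73.9
[0.004, -0.077, 0.064, 0.244, 0.666, -0.762] rows 6.9
end [-0.54  0.25  1.44  1.09  1.84 -0.27] min j5 1.78 maxstep [0.01 0.02 0.03 0.06 0.02 0.07]
```

```bash
python3 shift.py '[[0.001,-0.011,0.009,0.035,0.095,-0.109],[0.001,-0.022,0.018,0.07,0.19,-0.218],[0.002,-0.033,0.027,0.105,0.285,-0.327],[0.002,-0.044,0.037,0.139,0.381,-0.435],[0.003,-0.055,0.046,0.174,0.476,-0.544],[0.003,-0.066,0.055,0.209,0.571,-0.653],[0.004,-0.077,0.064,0.244,0.666,-0.762],[0.004,-0.077,0.064,0.244,0.666,-0.762],[0.004,-0.077,0.064,0.244,0.666,-0.762]]'
python3 - <<'E'
from plan import *
from bench import r
s=r.get_state();path(s,[.6017,.143,.20],80,66)
E
```

```text
clock: 37.5
tcp_pos: [0.5665, -0.1204, 0.3623]
eef_rot: [-0.35, 0.646, 0.537, 0.414]
contact_force: [0.5, 0.6, -0.5]
width: 0.0549
grasp_force: 73.8
[-0.039, -0.011, 0.154, 0.001, 0.006, -0.007] rows 3.2
end [-0.34  0.28  1.62  1.12  1.58 -0.37] min j5 1.58 maxstep [0.02 0.01 0.02 0.01 0.02 0.01]
```

```bash
python3 shift.py '[[-0.01,-0.003,0.04,0,0,0],[-0.02,-0.006,0.08,0,0.005,-0.005],[-0.03,-0.009,0.12,0,0.006,-0.007],[-0.039,-0.011,0.154,0,0.006,-0.007],[-0.039,-0.011,0.154,0,0.006,-0.007],[-0.039,-0.011,0.154,0,0.006,-0.007]]' >/dev/null
python3 - <<'E'
from plan import *
from bench import r
s=r.get_state();go(s,[.6017,.143,.20],80,66);path(s,[.6017,.143,.086],80,66)
E
```

```text
[-0.001, -0.0, -0.0, 0.0, -0.002, 0.002] rows 0.0
[-0.106, -0.001, 0.046, 0.0, -0.002, 0.002] rows 2.3
end [-0.34  0.44  1.68  1.13  1.48 -0.57] min j5 1.48 maxstep [0.   0.02 0.01 0.   0.01 0.02]
```

```bash
python3 shift.py '[[-0.03,0,0.013,0,0,0],[-0.06,0,0.026,0,0,0],[-0.08,0,0.034,0,0,0],[-0.095,0,0.041,0,0,0],[-0.102,0,0.044,0,0,0],[-0.106,0,0.046,0,0,0],[-0.106,0,0.046,0,0,0],[-0.108,0,0.047,0,0,0],[-0.109,0,0.047,0,0,0],[-0.109,0,0.047,0,0,0]]'
python3 shift.py '[[-0.001,0,0.0005,0,0,0],[-0.002,0,0.001,0,0,0],[-0.002,0,0.001,0,0,0]]'
```

```text
clock: 39.1
tcp_pos: [0.5775, 0.0033, 0.1455]
eef_rot: [-0.35, 0.641, 0.539, 0.419]
contact_force: [0.3, -0.7, -0.0]
width: 0.0544
grasp_force: 74.1
clock: 39.4
tcp_pos: [0.5777, 0.003, 0.1448]
eef_rot: [-0.351, 0.64, 0.539, 0.42]
contact_force: [-3.0, -4.4, 7.5]
width: 0.0551
grasp_force: 75.0
```

Contact at 0.145, about where this grip should seat. Release and go back over the mat.

```bash
python3 shift.py '[[0,0,0,0,0,0],[0,0,0,0,0,0],[0,0,0,0,0,0],[0,0,0,0,0,0],[0,0,0,0,0,0]]' 0.085 >/dev/null
python3 shift.py '[[0,0,-0.03,0,0,0],[0,0,-0.07,0,0,0],[0,0,-0.11,0,0,0],[0.05,0,-0.12,0,0,0],[0.1,0,-0.12,0,0,0],[0.15,0,-0.12,0,0,0],[0.18,0,-0.12,0,0,0],[0.18,0,-0.12,0,0,0]]'
python3 - <<'E'
from plan import *
from bench import r
path(r.get_state(),[.47,-.3,.29],10,0)
E
```

```text
clock: 40.7
tcp_pos: [0.5708, -0.0316, 0.362]
eef_rot: [-0.347, 0.639, 0.542, 0.421]
contact_force: [0.1, -0.4, -0.2]
width: 0.0852
grasp_force: 0.0
[-0.037, -0.052, -0.292, -0.693, -1.009, 1.086] rows 10.9
end [-0.67  0.1   1.28  0.    1.76  0.73] min j5 1.65 maxstep [0.04 0.04 0.03 0.1  0.03 0.09]
```

```bash
python3 shift.py '[[-0.004,-0.005,-0.029,-0.063,-0.092,0.099],[-0.007,-0.01,-0.058,-0.126,-0.183,0.197],[-0.011,-0.015,-0.088,-0.19,-0.275,0.296],[-0.015,-0.02,-0.117,-0.253,-0.367,0.395],[-0.018,-0.025,-0.146,-0.316,-0.459,0.494],[-0.022,-0.03,-0.175,-0.379,-0.55,0.592],[-0.026,-0.035,-0.204,-0.442,-0.642,0.691],[-0.03,-0.04,-0.234,-0.506,-0.734,0.79],[-0.033,-0.045,-0.263,-0.569,-0.826,0.889],[-0.037,-0.05,-0.292,-0.632,-0.917,0.987]]' >/dev/null
python3 shift.py '[[0,0,0,0,0,0],[0,0,0,0,0,0]]'
python3 - <<'E'
from plan import *
from bench import r
s,p=snap(r,"wrist");pickle.dump((s,p),open("w8.pkl","wb"))
W=wets(p,s);[print(*o) for o in W]
for o in W:
    if o[0][1]<-.1: path(s,o[0]+[0,0,.08],o[1],-30)
E
```

```text
clock: 41.9
tcp_pos: [0.4722, -0.3024, 0.4383]
eef_rot: [-0.038, 0.989, 0.134, 0.038]
contact_force: [0.3, 0.9, -0.5]
width: 0.085
grasp_force: 0.0
[ 0.4862 -0.3991  0.0306] -22.3 [0.0445 0.0432 0.1028] [[436.0, 170.0], [470.0, 192.0], [410.0, 270.0], [377.0, 248.0]]
[0.033, 0.157, 0.187, 0.084, -0.564, 0.669] rows 5.9
end [-0.7   0.68  0.95 -0.17  2.01  1.22] min j5 1.75 maxstep [0.   0.05 0.04 0.03 0.04 0.05]
```

```bash
python3 - <<'E'
from plan import *
from bench import r
for f,i in(("w7",0),("w8",0)):
    s,p=pickle.load(open(f+".pkl","rb"));print(plane(p,s,wets(p,s)[i][3][:2],.0487).round(4).tolist())
path(r.get_state(),[.4837,-.4038,.12],-14.2,-30)
E
```

```text
[[0.5349, -0.3936, 0.0487], [0.5239, -0.4372, 0.0487]]
[[0.5359, -0.3956, 0.0487], [0.5237, -0.4384, 0.0487]]
[0.036, 0.151, 0.178, 0.052, -0.577, 0.53] rows 5.2
end [-0.68  0.66  0.96 -0.23  2.    1.09] min j5 1.75 maxstep [0.   0.05 0.04 0.04 0.03 0.04]
```

Base edge is unmoved, so the earlier estimate still holds.

```bash
python3 shift.py '[[0.036,0.151,0.1,0.01,-0.108,0.099],[0.036,0.151,0.178,0.019,-0.216,0.199],[0.036,0.151,0.178,0.029,-0.325,0.298],[0.036,0.151,0.178,0.039,-0.433,0.398],[0.036,0.151,0.178,0.049,-0.541,0.497],[0.036,0.151,0.178,0.052,-0.577,0.53],[0.036,0.151,0.178,0.052,-0.577,0.53],[0.036,0.151,0.178,0.052,-0.577,0.53]]' 0.085 70
python3 - <<'E'
from plan import *
from bench import r
s,p=snap(r,"wrist");cv2.imwrite("pics/w9.png",p["color"][:,:,::-1])
print([(b[0],b[1].round()) for b in blobs(orange(p["color"]),2000)]);[print(*o) for o in wets(p,s)]
path(s,[.4837,-.4038,.031],-14.2,-30)
E
```

```text
clock: 42.75
tcp_pos: [0.5592, -0.4226, 0.2564]
eef_rot: [-0.031, 0.959, -0.119, -0.256]
contact_force: [0.1, -0.0, 0.7]
width: 0.0855
grasp_force: 0.0
[(array([  259,    58,   107,   199, 20325], dtype=int32), array([312., 159.]))]
[ 0.4848 -0.404   0.0306] -14.0 [0.0452 0.0664 0.1028] [[361.0, 88.0], [365.0, 255.0], [261.0, 256.0], [264.0, 89.0]]
[0.045, 0.0, 0.079, 0.002, -0.003, -0.0] rows 1.8
end [-0.68  0.72  1.04 -0.22  1.86  1.12] min j5 1.86 maxstep [0.   0.01 0.01 0.   0.01 0.  ]
```

View pics/w9.png

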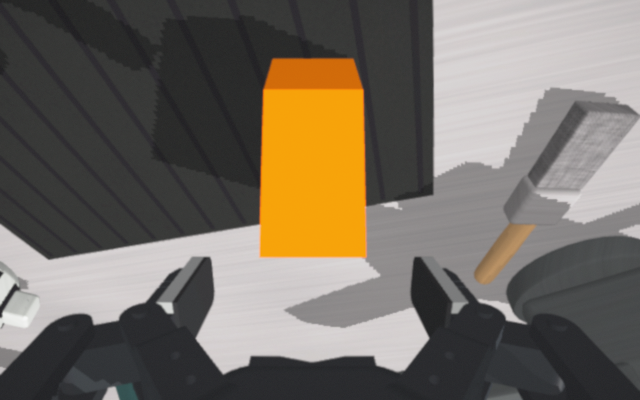

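The last wet cup is centred between the fingers (columns 261 to 365, mid 313) and parallel. The brush handle (485,280) is about 11 cm off to the side, which is clear. Descend and grip.

```bash
python3 shift.py '[[0.022,0,0.039,0,0,0],[0.045,0,0.079,0,0,0],[0.045,0,0.079,0,0,0],[0.045,0,0.079,0,0,0]]' 0.085 70
python3 shift.py '[[0,0,0,0,0,0],[0,0,0,0,0,0],[0,0,0,0,0,0],[0,0,0,0,0,0],[0,0,0,0,0,0],[0,0,0,0,0,0],[0,0,0,0,0,0],[0,0,0,0,0,0]]' 0 70
python3 shift.py '[[-0.02,0,-0.034,0,0,0],[-0.042,0,-0.072,0,0,0],[-0.063,0,-0.11,0,0,0],[-0.084,0,-0.145,0,0,0],[-0.11,0,-0.19,0,0,0],[-0.135,0,-0.232,0,0,0],[-0.135,0,-0.232,0,0,0]]'
python3 - <<'E'
from plan import *
from bench import r
path(r.get_state(),[.57,-.12,.30],80,66,15)
E
```

```text
clock: 43.2
tcp_pos: [0.5582, -0.423, 0.1673]
eef_rot: [-0.031, 0.959, -0.12, -0.256]
contact_force: [0.5, 0.5, 1.3]
width: 0.0849
grasp_force: 0.0
clock: 44.0
tcp_pos: [0.5597, -0.4241, 0.1707]
eef_rot: [-0.029, 0.96, -0.121, -0.253]
contact_force: [3.4, 0.0, 8.0]
width: 0.0552
grasp_force: 74.5
clock: 44.7
tcp_pos: [0.5558, -0.4211, 0.4464]
eef_rot: [-0.026, 0.961, -0.122, -0.248]
contact_force: [0.3, 0.3, 0.7]
width: 0.0545
grasp_force: 74.2
[-0.004, -0.155, 0.096, 0.584, 1.242, -1.711] rows 14.6
end [-0.74  0.37  1.29  1.04  2.03 -0.34] min j5 1.92 maxstep [0.01 0.04 0.06 0.11 0.07 0.11]
```

```bash
python3 shift.py '[[0,-0.01,0.006,0.039,0.083,-0.114],[0,-0.021,0.013,0.078,0.166,-0.228],[-0.001,-0.031,0.019,0.117,0.249,-0.342],[-0.001,-0.041,0.026,0.156,0.331,-0.456],[-0.001,-0.052,0.032,0.195,0.414,-0.57],[-0.001,-0.062,0.038,0.234,0.497,-0.684],[-0.002,-0.072,0.045,0.273,0.58,-0.798],[-0.002,-0.083,0.051,0.311,0.662,-0.912]]'
python3 - <<'E'
from plan import *
from bench import r
path(r.get_state(),[.57,-.12,.30],80,66)
E
```

```text
clock: 45.5
tcp_pos: [0.5509, -0.3347, 0.3907]
eef_rot: [-0.239, 0.926, 0.267, 0.119]
contact_force: [-1.0, -0.5, -1.7]
width: 0.055
grasp_force: 74.2
[0.019, -0.048, 0.061, 0.258, 0.573, -0.807] rows 6.8
end [-0.74  0.37  1.29  1.04  2.03 -0.34] min j5 1.92 maxstep [0.   0.01 0.02 0.05 0.02 0.06]
```

```bash
python3 shift.py '[[0.003,-0.007,0.009,0.037,0.082,-0.115],[0.005,-0.014,0.017,0.074,0.164,-0.231],[0.008,-0.021,0.026,0.111,0.246,-0.346],[0.011,-0.027,0.035,0.147,0.327,-0.461],[0.014,-0.034,0.044,0.184,0.409,-0.576],[0.016,-0.041,0.052,0.221,0.491,-0.692],[0.019,-0.048,0.061,0.258,0.573,-0.807],[0.019,-0.048,0.061,0.258,0.573,-0.807],[0.019,-0.048,0.061,0.258,0.573,-0.807]]'
python3 - <<'E'
from plan import *
from bench import r
s=r.get_state();path(s,[.581,.0148,.20],80,66)
E
```

```text
clock: 46.4
tcp_pos: [0.5464, -0.2605, 0.3628]
eef_rot: [-0.35, 0.646, 0.537, 0.415]
contact_force: [0.1, -0.4, -1.9]
width: 0.0548
grasp_force: 74.1
[-0.035, -0.014, 0.165, 0.001, 0.005, -0.008] rows 3.4
end [-0.55  0.33  1.56  1.05  1.76 -0.45] min j5 1.76 maxstep [0.02 0.01 0.03 0.   0.02 0.01]
```

```bash
python3 shift.py '[[-0.009,-0.004,0.04,0,0,0],[-0.018,-0.008,0.08,0,0.005,-0.005],[-0.027,-0.011,0.12,0,0.005,-0.008],[-0.035,-0.014,0.165,0,0.005,-0.008],[-0.035,-0.014,0.165,0,0.005,-0.008],[-0.035,-0.014,0.165,0,0.005,-0.008]]' >/dev/null
python3 - <<'E'
from plan import *
from bench import r
s=r.get_state();go(s,[.581,.0148,.20],80,66);path(s,[.581,.0148,.086],80,66)
E
```

```text
[-0.001, 0.0, -0.001, -0.001, -0.001, 0.003] rows 0.0
[-0.105, 0.0, 0.045, -0.001, -0.001, 0.003] rows 2.3
end [-0.55  0.48  1.62  1.02  1.66 -0.63] min j5 1.66 maxstep [0.   0.01 0.01 0.   0.01 0.02]
```

```bash
python3 shift.py '[[-0.03,0,0.013,0,0,0],[-0.06,0,0.026,0,0,0],[-0.08,0,0.034,0,0,0],[-0.095,0,0.041,0,0,0],[-0.102,0,0.044,0,0,0],[-0.105,0,0.045,0,0,0],[-0.107,0,0.046,0,0,0],[-0.108,0,0.046,0,0,0],[-0.108,0,0.046,0,0,0]]'
python3 shift.py '[[-0.001,0,0.0005,0,0,0],[-0.002,0,0.001,0,0,0],[-0.002,0,0.001,0,0,0]]'
```

```text
clock: 47.9
tcp_pos: [0.5565, -0.1256, 0.1469]
eef_rot: [-0.349, 0.641, 0.54, 0.419]
contact_force: [1.0, 0.4, -2.0]
width: 0.055
grasp_force: 74.6
clock: 48.2
tcp_pos: [0.5564, -0.1254, 0.1445]
eef_rot: [-0.35, 0.641, 0.54, 0.419]
contact_force: [-0.3, -0.3, 1.3]
width: 0.055
grasp_force: 74.7
```

```bash
python3 shift.py '[[-0.001,0,0.0005,0,0,0],[-0.001,0,0.0005,0,0,0]]'
python3 shift.py '[[0,0,0,0,0,0],[0,0,0,0,0,0],[0,0,0,0,0,0],[0,0,0,0,0,0],[0,0,0,0,0,0]]' 0.085 >/dev/null
python3 shift.py '[[0,0,-0.03,0,0,0],[0,0,-0.07,0,0,0],[0,0,-0.11,0,0,0],[0.05,0,-0.12,0,0,0],[0.1,0,-0.12,0,0,0],[0.15,0,-0.12,0,0,0],[0.18,0,-0.12,0,0,0],[0.18,0,-0.12,0,0,0]]'
python3 - <<'E'
from plan import *
from bench import r
a=[]
for n in("scene","side"):
    s,p=snap(r,n);a.append(p["color"])
cv2.imwrite("pics/f.png",cv2.resize(np.hstack([a[0][90:270,290:490],a[1][170:350,170:370]]),(800,360))[:,:,::-1])
E
```

```text
clock: 48.4
tcp_pos: [0.5564, -0.1256, 0.1441]
eef_rot: [-0.35, 0.64, 0.54, 0.42]
contact_force: [-1.1, -3.3, 4.5]
width: 0.0549
grasp_force: 75.3
clock: 49.7
tcp_pos: [0.5496, -0.1601, 0.3621]
eef_rot: [-0.346, 0.639, 0.543, 0.42]
contact_force: [-0.5, -0.7, 0.3]
width: 0.0851
grasp_force: 0.0
```

View pics/f.png

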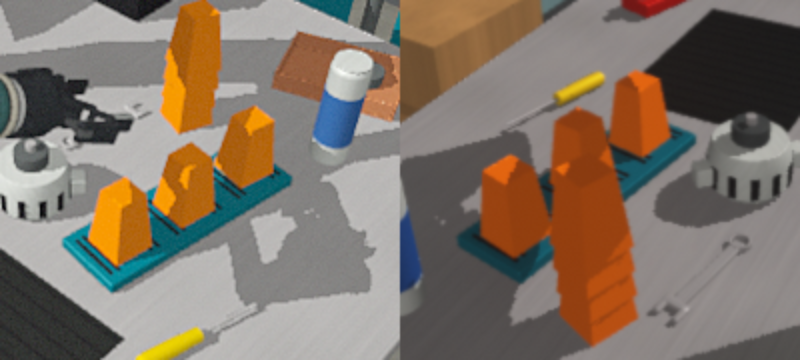

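Both views show three cups upright with their rims on the rack, the four-cup stack upright, the bystanders in place, the mat empty, and the gripper clear. Handing in.

```bash
python3 -c "
from bench import r
print(r.job_done())"
```

```text
the job is handed in; nothing more can be done
None
```

The job is handed in: the three dry cups are nested on the stack cup, and the three wet cups are mouth down over their own posts. Final pictures showed everything upright and the bystanders in place, but the judge returned no verdict.

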